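# Load a slide tray into a latched imaging chamber

## Robot

A 6-joint arm with a two-finger parallel gripper is mounted at the origin on the work surface. World frame = base frame: x ahead of the robot, y to its left, z up, the work surface at z = 0. Lengths are in m, angles in rad, forces in N, time in s.
With the tool pointing down it reaches from about 0.425 to 0.925 m from the base axis. Payload 12.5 kg.
Tool frame: the origin (TCP) lies between the finger pads; the fingertips stand 14 mm ahead of it and the grasp point (between the pads) lies 5 mm behind it; z points along the fingers, y is the direction in which the jaws open and shut (so a half turn about z gives the same grasp; the last joint's range is limited). The gripper opens to 85 mm and grips with 20 to 120 N. Pads are 22 mm wide; open, the fingers measure 114 mm over their backs; the gripper's body (76 mm by 85 mm) begins 54 mm behind the grasp point. The pads swing forward as they close: fully open they stand 13 mm farther back than shut.
Start: joints at [-1.374, 0.491, 1.559, -0, 1.092, -0.106], TCP at [0.186, -0.597, 0.245] pointing down, gripper open.
Joint ranges: [-3.1, 3.1], [-0.84, 2.19], [0.05, 2.79], [-1.13, 4.28], [0.06, 2.93], [-2.69, 2.69]. Speed limits (rad/s): [2.22, 2.22, 2.79, 3.14, 3.14, 3.14].

## Interface

Orientations are given as a rotation vector (axis times angle).
In Python, from rig import bot, capture gives the robot as it stands. The module is installed in compiled form; this text tells all that it offers.
- The arm moves only by the shell command python3 -m creep 'ROWS' [OPENING]. ROWS is JSON, a list of rows, each a list of 4 numbers: the shift along the world's x, y, z as a fraction of full scale, then the turn about the world's z as a fraction of full scale. A call has 1 to 12 rows; each row shifts and turns the pose as measured when the row begins; what a row does not reach is not made up. Full scale, the value 1, is 50 cm for a shift and pi/4 rad for a turn. A row lasts 1/8 s, in which the tool goes at most 62.5 mm and 10.7 degrees, less where a joint would pass 70% of its speed; a pose out of reach is approached as far as the arm can. A call with a number of a shift or a turn outside -1 to 1 is refused whole. A call with a gripper value outside its range is refused whole. OPENING is the closure, from -1 (fully open) to 1 (shut), set as the call begins (- or left out, the last holds). The fingers move at their own pace and stop on an object; the grip force is fixed at half the most. Time passes only in rows, so rows that do not move let the fingers close. It gives the time, the measured TCP pose, the force and the opening at its end, in the units of the state.
- bot.get_state(): the state, without advancing time (a new reading comes with each control period).
- capture(name): name is "scene" or "top"; returns a dict with "pixels" (400x640x3 uint8, red, green, blue), "vfov" (degrees; the focal length in pixels is half the picture's height over the tangent of half this angle, whatever the lens; pixels are square), "cx", "cy" (the principal point, pixels), "pose" (4x4, takes a point from camera to world coordinates). Camera axes: x right, y down, z forward; pixel columns grow to the right and rows downward; lengths in m; the calibration is good to about 2 mm. A picture is of the moment at which its call begins. There is no depth.
- bot.close_job(): hands the job in, once; it reports no verdict.
The state is a dict: "t": time; "joint_positions": joint angles; "joint_velocities": joint speeds; "joint_efforts": joint torques, N m; "ee_pos": TCP position; "eef_rot": TCP orientation; "contact_force": force on the tool from outside, world axes, zero at the start; "moment": the same for the moment, N m; "grip_width": finger opening in m.
Only numpy, scipy, OpenCV 4.12 (cv2) and the standard library are available. Lean on these libraries where they do the work, as an engineer would, in place of code of your own. Each camera call takes 0.05 s, during which the arm holds its last target.

## Task

Slide the thumb latch on the imaging chamber sideways so that its spring-loaded cover flies open. Take the slide tray from its sloped stand, tilt it in under the fixed half of the chamber's roof and lay it flat on the chamber floor, right side up, then push the cover shut until the latch catches. Leave the other things on the desk undisturbed.

Things in the scene. Friction and masses are not known exactly. Their poses are not given: they have to be found in the camera images.
- chamber: Fixed white box 200 x 200 mm, top deck 88 mm high; origin at the centre of its underside, z up, x roughly away from the robot. Inside: x -92 to +92, y -40 to +60, floor 8 mm high; end walls 8 mm thick. A fixed roof 6 mm thick (top 88 mm high) covers the inside from x -92 to -20; the rest (x -20 to +92, y -40 to +60) is the opening under the cover.
- chamber_floor (a point): Centre of the chamber's inner floor: chamber x 0, y +10, z 8 mm. Axes as the chamber's.
- cover (a joint): Angle of the black cover, rad: 0 shut, 1.7 fully open (on edge, leaning slightly outward). A spring opens it: 0.2 N m when nearly shut, 0.1 N m when open; it stays open. To shut it, push its outer face over and down; in the last 8 degrees a nib on its free edge pushes the latch aside (about 6 N more) and the latch snaps over it near 0.
- cover_hinge (a point): Point on the cover's hinge line: chamber x +40, y +70, z 92 mm; the line runs along chamber x. The cover is a plate 122 mm (x) by 116 mm by 6 mm; shut, it lies on the deck over the opening (top face 95 mm high) and its free edge is on the -y side, which rises on opening. Axes as the chamber's.
- cover_push (a point): Point on the cover's outer (upper when shut) face, 95 mm from the hinge line and mid-way along it; moves with the cover. Its z points out of that face.
- latch (a joint): Position of the thumb latch, m: 0 at rest (holds the shut cover), up to 0.016 when slid along the chamber's +x. The cover is freed by about 0.010. A return spring pushes it back to 0 with 3 N at rest to 5.4 N fully slid.
- latch_tab (a point): Centre of the latch's grey upright tab, 14 (x) x 24 (y) x 24 mm high, at chamber x +40, y -76, z 104 mm at rest (top 116 mm high). It stands on a steel foot 34 x 26 x 4 mm on the deck (foot's top 92 mm high). A steel tongue reaches 26 mm from the tab's centre toward +y over the cover's edge. Push the tab's -x face toward +x. Axes as the chamber's.
- stand: Fixed aluminium stand, 66 mm wide (y), with a slope of 0.55 rad falling toward its own -x (roughly toward the robot); origin at the centre of its underside. The tray rests on the slope against a 10 mm lip at the low end, its underside centre 50 mm above the desk.
- tray_center (a point): Centre of the slide tray's main block (its fin apart), a loose grey block 140 (x) x 50 (y) x 22 mm, about 0.16 kg, three glass slides on top; z is its upper side. It starts on the stand, its -x end (nose) low, so its z leans 0.55 rad toward the stand's -x. Longer than the chamber's opening, it goes in nose first under the roof, tilted 25 to 40 degrees, then is levelled.
- tray_fin (a point): Grasp point on the tray's upright fin, 12 mm thick (along tray x), 36 mm wide (y), rising 42 mm from the tray's top face; the point is 40 mm from the tray's middle toward its +x end (tail), 45 mm above its underside, 19 mm below the fin's top. Axes as the tray's.
- bottle: Bystander: amber bottle, 40 mm across, 85 mm high, origin at the centre of its underside.
- dishes: Bystander: stack of round culture dishes, 90 mm across, 35 mm high, origin at the centre of its underside.
- joystick: Bystander: white stage controller, 100 by 70 mm, 58 mm high with its two round knobs, origin at the centre of its underside.
- slidebox: Bystander: black slide box, 92 by 92 mm, 35 mm high, origin at the centre of its underside.
Mind the look-alikes: they are no part of the job. What is shaped like the part that bears tray_center but pink or red is not meant.

How it is judged:
On the way, in this order (a step that is already met when the one before it is completed fails the run):
1. the latch has been slid and the cover has sprung open (value of joint cover above 1.3 rad), for 0.2 s.
2. the tray lies flat on the chamber floor, let go (x of tray_center in the frame of chamber between -0.024 and 0.024 m and y of tray_center in the frame of chamber between -0.018 and 0.038 m and z of tray_center in the frame of chamber below 0.023 m and angle between tray_center's own z axis and vertical below 0.08 rad and contact force between the fingers and tray below 0.1 N), for 0.2 s.
At the end, for the whole second after the job is handed in: Inside the chamber, the tray lies right side up on the chamber floor, level within 0.08 rad, its centre no more than 23 mm above the chamber's underside, and at rest; the cover is shut (below 0.04 rad) and held by the latch (below 4 mm) (x of tray_center in the frame of chamber between -0.024 and 0.024 m and y of tray_center in the frame of chamber between -0.018 and 0.038 m and z of tray_center in the frame of chamber below 0.023 m and angle between tray_center's own z axis and vertical below 0.08 rad and linear speed of tray below 0.02 m/s and value of joint cover below 0.04 rad and value of joint latch below 0.004 m); the robot touches nothing.
It fails at once if the bottle is shifted more than 30 mm or tipped (distance of bottle from where it was at the start of the episode above 0.03 m or angle between bottle's own z axis and vertical above 0.35 rad).
It fails at once if the dishes is shifted more than 30 mm or tipped (distance of dishes from where it was at the start of the episode above 0.03 m or angle between dishes's own z axis and vertical above 0.35 rad).
It fails at once if the joystick is shifted more than 30 mm or tipped (distance of joystick from where it was at the start of the episode above 0.03 m or angle between joystick's own z axis and vertical above 0.35 rad).
It fails at once if the slidebox is shifted more than 30 mm or tipped (distance of slidebox from where it was at the start of the episode above 0.03 m or angle between slidebox's own z axis and vertical above 0.35 rad).
It also fails if it takes over 64 s, if anything falls off the work surface, if the arm or the gripper's body presses on something with over 40 N, if the wrist force passes 120 N, or if a joint passes its speed limit or range.

## Working session

There is one attempt and no reset: what is moved stays moved. The work goes in short steps, Python scripts to look and compute and a shell command to move; the robot and the scene stay as the last step left them, time stands still between calls to the robot, and variables do not carry over. Pictures are saved under pics/ and viewed, and the job is handed in when it is done.

```bash
ls; mkdir -p pics
cat > h.py <<'E'
import numpy as np,cv2
from rig import bot,capture
def snap(n,f=None):
    c=capture(n); 
    if f: cv2.imwrite('pics/'+f,c['pixels'][:,:,::-1]); np.savez('pics/'+f[:-4]+'.npz',**c)
    return c
def load(f): return dict(np.load('pics/'+f+'.npz'))
def F(c): return 200/np.tan(np.radians(float(c['vfov']))/2)
def ray(c,u,v):
    P=np.array(c['pose']); d=P[:3,:3]@np.array([(u-c['cx'])/F(c),(v-c['cy'])/F(c),1.]); return P[:3,3],d/np.linalg.norm(d)
def onz(c,u,v,z):
    o,d=ray(c,u,v); return o+d*(z-o[2])/d[2]
def proj(c,p):
    P=np.array(c['pose']); q=P[:3,:3].T@(np.array(p)-P[:3,3]); return np.array([c['cx']+F(c)*q[0]/q[2],c['cy']+F(c)*q[1]/q[2]])
def tri(c1,a,c2,b):
    o1,d1=ray(c1,*a);o2,d2=ray(c2,*b)
    s=np.linalg.lstsq(np.c_[d1,-d2],o2-o1,rcond=None)[0]
    p,q=o1+s[0]*d1,o2+s[1]*d2
    return (p+q)/2,np.linalg.norm(p-q)
E
python3 - <<'E'
from h import *
for n in('scene','top'):
    c=snap(n,n+'0.png'); print(n,c['vfov'],c['cx'],c['cy'],np.round(c['pose'],3).tolist())
print(bot.get_state())
E
```

```text
pics
scene 53.82411497736639 323.1372151341334 194.67364865634272 [[-0.138, 0.635, -0.76, 1.474], [0.99, 0.101, -0.095, 0.128], [0.016, -0.766, -0.643, 0.861], [0.0, 0.0, 0.0, 1.0]]
top 43.64447143996255 309.36676347303114 198.02868271224222 [[-0.014, -0.996, 0.088, 0.451], [-1.0, 0.014, 0.004, 0.007], [-0.005, -0.088, -0.996, 1.546], [0.0, 0.0, 0.0, 1.0]]
{'t': 0.1, 'joint_positions': array([-1.37363493e+00,  4.91523731e-01,  1.55934584e+00, -1.15887546e-05,
        1.09167801e+00, -1.05586126e-01]), 'joint_velocities': array([-0.00059117, -0.0009098 , -0.00129493,  0.00072463, -0.00031447,
       -0.00026292]), 'joint_efforts': array([ 1.90073690e-03, -6.19444942e+01, -2.62027234e+01, -9.53440667e-05,
        2.90355129e-03, -1.29246263e-05]), 'ee_pos': array([ 0.18633633, -0.59641082,  0.24478567]), 'eef_rot': array([-3.10472427e+00, -4.73605152e-01,  8.47640219e-05]), 'contact_force': array([-0.25519492, -0.35029638,  0.06538882]), 'moment': array([-0.02187519,  0.03540358, -0.05409201]), 'grip_width': 0.08562529428784381}
```

View pics/scene0.png

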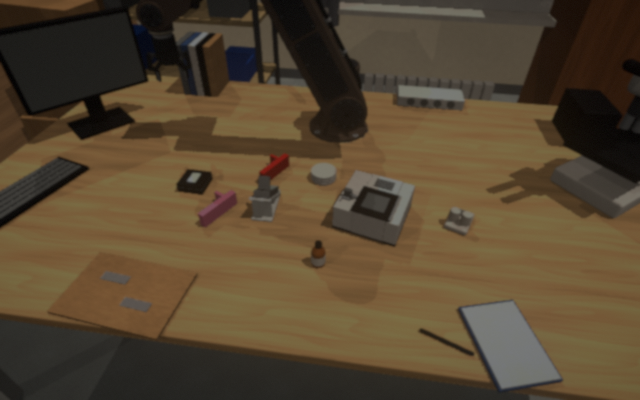

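View pics/top0.png

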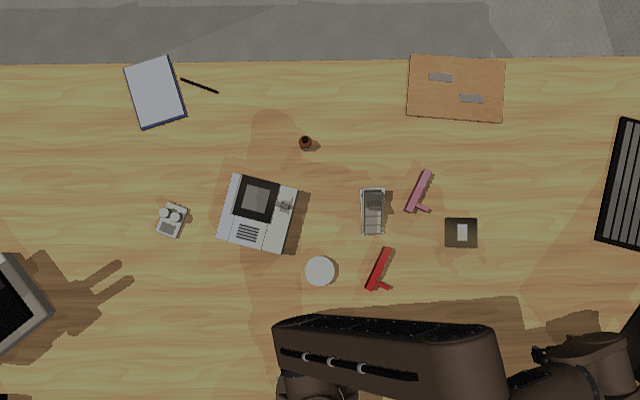

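Scene and top views: the white chamber is at top (258,212), with the latch on its right at (285,204). The grey tray on its stand is at top (373,210) and scene (265,198). The look-alikes are pink at top (420,192) and red at top (380,268). The bystanders, all in top, are the bottle (305,143), dishes (320,270), joystick (172,220) and slidebox (461,233). I'll crop closer.

Run:
```python
from h import *
def crop(f,x0,y0,w,h,s,o):
    im=load(f)['pixels'][:,:,::-1][y0:y0+h,x0:x0+w]
    im=np.clip(255*(im/255.)**0.6,0,255).astype(np.uint8)
    cv2.imwrite('pics/'+o,cv2.resize(im,None,fx=s,fy=s,interpolation=cv2.INTER_CUBIC))
crop('top0',205,160,110,100,6,'c1.png')
crop('top0',350,170,60,80,7,'c2.png')
crop('scene0',235,150,200,100,4,'c3.png')
```

```text
(no output)
```

View pics/c1.png

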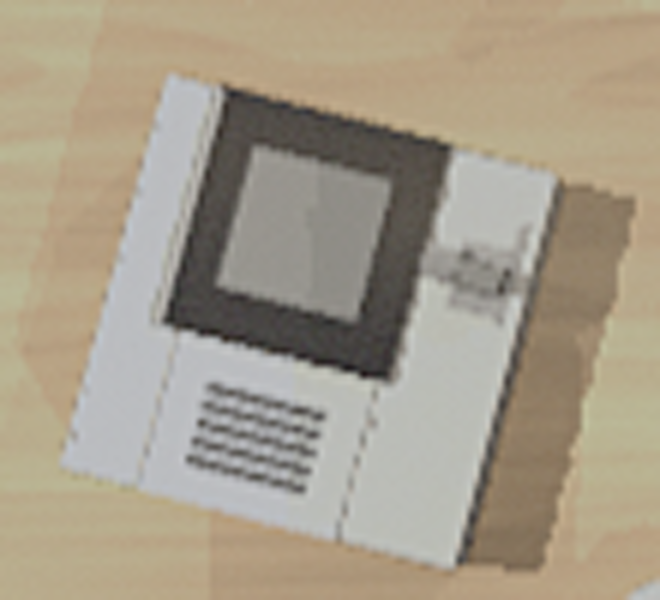

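View pics/c2.png

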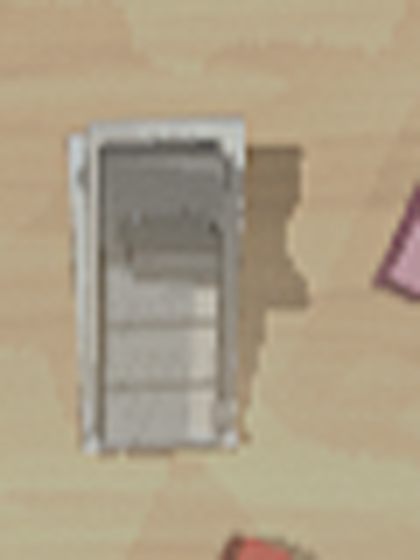

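View pics/c3.png

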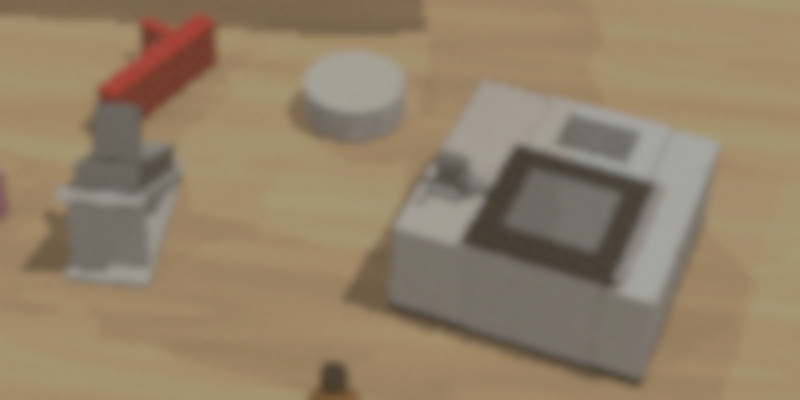

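Run:
```python
from h import *
t=load('top0');s=load('scene0')
T=lambda x,y,o,k:(o[0]+(x+.5)/k-.5,o[1]+(y+.5)/k-.5)
names=['FL','FR','NR','NL']
a=[(172,72),(560,178),(462,570),(62,466)]
b=[(658,300),(392,230),(487,80),(718,143)]
q=[];Z=[]
for n,x,y in zip(names,a,b):
    ta=T(*x,(205,160),6);sb=T(*y,(235,150),4)
    p,r=tri(t,ta,s,sb); print(n,np.round(p,4),'miss',round(r,4),'top@.088',onz(t,*ta,.088).round(4),'sc@.088',onz(s,*sb,.088).round(4))
    q.append((onz(t,*ta,.088)+onz(s,*sb,.088))/2)
q=np.array(q)
print([np.linalg.norm(q[i]-q[i-1]).round(4) for i in range(4)])
for Q in (q,np.array([onz(t,*T(*x,(205,160),6),.088) for x in a])):
    c=Q.mean(0); ex=(Q[0]+Q[1]-Q[2]-Q[3]);ey=Q[0]+Q[3]-Q[1]-Q[2]
    print('centre',c,'yaw x',np.arctan2(ex[1],ex[0]),'yaw y',np.arctan2(-ey[0],ey[1]))
# tray slope: stand corners, fin
```

```text
FL [0.6604 0.2384 0.0912] miss 0.0057 top@.088 [0.6608 0.2361 0.088 ] sc@.088 [0.6565 0.2418 0.088 ]
FR [0.6063 0.047  0.0824] miss 0.0013 top@.088 [0.6058 0.0462 0.088 ] sc@.088 [0.6125 0.0482 0.088 ]
NR [0.4156 0.0997 0.0876] miss 0.0077 top@.088 [0.4159 0.0958 0.088 ] sc@.088 [0.4155 0.1035 0.088 ]
NL [0.4687 0.2901 0.087 ] miss 0.0007 top@.088 [0.4687 0.2896 0.088 ] sc@.088 [0.47   0.2903 0.088 ]
[np.float64(0.1961), np.float64(0.198), np.float64(0.2005), np.float64(0.1977)]
centre [0.5382219  0.16891321 0.088     ] yaw x -0.2640312721578877 yaw y -0.26373114771840783
centre [0.53780715 0.16688637 0.088     ] yaw x -0.2636474836324496 yaw y -0.27406711915370163
```

Run:
```python
from h import *
def crop(f,x0,y0,w,h,s,o):
    im=load(f)['pixels'][:,:,::-1][y0:y0+h,x0:x0+w].astype(float)
    im=np.clip(255*(im/im.max())**0.8,0,255).astype(np.uint8)
    return cv2.resize(im,None,fx=s,fy=s,interpolation=cv2.INTER_NEAREST)
a=crop('top0',353,180,40,60,10,'');b=crop('scene0',245,170,40,60,10,'')
for im,x0,y0 in((a,353,180),(b,245,170)):
    for k in range(0,60,10):
        cv2.putText(im,str(y0+k),(0,k*10+8),0,.35,(0,0,255),1); cv2.line(im,(0,k*10),(8,k*10),(0,0,255))
        if k<40: cv2.putText(im,str(x0+k),(k*10,598),0,.35,(0,0,255),1); cv2.line(im,(k*10,580),(k*10,590),(0,0,255))
cv2.imwrite('pics/c4.png',np.hstack([a,b]))
```

```text
(no output)
```

View pics/c4.png

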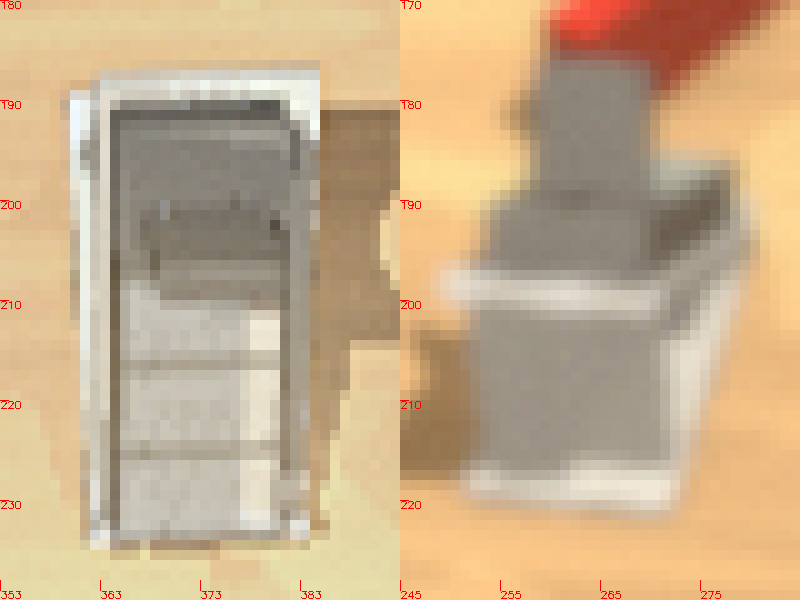

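Run:
```python
from h import *
t=load('top0');s=load('scene0')
for n,a,b in(('fin top rear L',(369,206),(259.0,176)),('fin top rear R',(381.0,206),(270,176.5)),('fin top mid',(375,206),(264.5,176.3)),('fin base rear mid',(375,200.2),(264.3,188.5)),('stand far top mid',(374,187.5),(261,198))):
    p,r=tri(t,a,s,b);print(n,p.round(4),round(r,4))
# stand near bottom corners at z~? and far
for n,u,v,z in(('tray low end L',364,233,.038),('tray low end R',381.3,233,.038),('tray mid R',381.3,212,.068),('tray mid L',364,212,.068),('tray tail L',364,192,.105),('tray tail R',381.8,192,.105)):
    print(n,onz(t,u,v,z).round(4))
# stand base far corners from scene
print(onz(s,252,219,0.0),onz(s,272.5,221.5,0.0))
```

```text
fin top rear L [ 0.554  -0.1705  0.1313] 0.0294
fin top rear R [ 0.5469 -0.1725  0.1273] 0.0367
fin top mid [ 0.5501 -0.1718  0.1283] 0.0035
fin base rear mid [ 0.5687 -0.1734  0.0954] 0.0096
stand far top mid [ 0.6068 -0.1732  0.0891] 0.0076
tray low end L [ 0.4759 -0.1499  0.038 ]
tray low end R [ 0.4752 -0.2019  0.038 ]
tray mid R [ 0.5367 -0.1994  0.068 ]
tray mid L [ 0.5374 -0.1482  0.068 ]
tray tail L [ 0.5932 -0.1457  0.105 ]
tray tail R [ 0.5925 -0.1972  0.105 ]
[ 0.60992146 -0.20530979  0.        ] [ 0.61098045 -0.13899043  0.        ]
```

```bash
python3 -m creep '[[0.08,0.08,0,-0.1],[0.08,0.08,0,-0.1],[0.08,0.08,0,-0.1],[0.08,0.08,0,-0.1],[0.08,0.08,0,-0.1],[0.08,0.08,0,-0.1],[0.08,0.08,0,-0.1],[0.08,0.08,0,0]]' 1
cat >> h.py <<'E'
YAW=-0.264; C0=np.array([.538,.168,0]); R=np.array([[np.cos(YAW),-np.sin(YAW),0],[np.sin(YAW),np.cos(YAW),0],[0,0,1]])
def w(x,y,z): return C0+R@np.array([x,y,z])/1000
def ch(p): return R.T@(np.array(p)-C0)*1000
def st():
    s=bot.get_state(); from scipy.spatial.transform import Rotation as Ro
    M=Ro.from_rotvec(s['eef_rot']).as_matrix(); yaw=np.arctan2(M[1,0],M[0,0])
    print('t',round(float(s['t']),2),'tcp',s['ee_pos'].round(4),'ch',ch(s['ee_pos']).round(1),'yaw',round(yaw,3),'tilt',M[2].round(3),'F',s['contact_force'].round(1),'w',round(float(s['grip_width']),4)); return s
E
python3 - <<'E'
from h import *
st()
t=load('top0')
for p in [(40,-76,116),(33,-76,116),(47,-88,116),(33,-88,116),(47,-64,116)]:
    u=proj(t,w(*p)); print(p,u.round(1),'crop',((u-[205,160]+.5)*6-.5).round())
print(w(12,-80,0))
E
```

```text
t: 1.1
ee_pos: [0.5116, -0.2676, 0.2423]
eef_rot: [-3.109, 0.426, 0.002]
contact_force: [0.8, -0.7, 1.0]
grip_width: 0.0
t 1.1 tcp [ 0.5116 -0.2676  0.2423] ch [  88.2 -427.4  242.3] yaw -0.273 tilt [-0.002 -0.004 -1.   ] F [ 0.8 -0.7  1. ] w 0.0
(40, -76, 116) [284.6 205.4] crop [480. 275.]
(33, -76, 116) [284.  207.8] crop [476. 289.]
(47, -88, 116) [289.2 204.1] crop [508. 267.]
(33, -88, 116) [288.  208.8] crop [501. 295.]
(47, -64, 116) [281.2 202. ] crop [459. 255.]
[0.52870872 0.08764036 0.        ]
```

```bash
python3 -m creep '[[0.005,0.1,0,0],[0.005,0.1,0,0],[0.005,0.1,0,0],[0.005,0.1,0,0],[0.005,0.1,0,0],[0.005,0.1,0,0],[0,0.08,0,0],[0,0,0,0]]' 1
python3 - <<'E'
from h import *
st()
c=snap('top','top1.png');s=snap('scene','scene1.png')
def cr(c,x0,y0,w_,h_,k):
    im=c['pixels'][:,:,::-1][y0:y0+h_,x0:x0+w_].astype(float); im=np.clip(255*(im/im.max())**.7,0,255).astype(np.uint8)
    return cv2.resize(im,None,fx=k,fy=k,interpolation=cv2.INTER_CUBIC)
cv2.imwrite('pics/c5.png',np.hstack([cr(c,220,150,80,110,5),cr(s,325,145,80,110,5)]))
E
```

```text
t: 2.1
ee_pos: [0.5272, 0.0866, 0.2398]
eef_rot: [-3.109, 0.419, 0.007]
contact_force: [-0.1, -0.7, 0.1]
grip_width: 0.0001
t 2.1 tcp [0.5272 0.0866 0.2398] ch [ 10.8 -81.4 239.8] yaw -0.268 tilt [-0.005 -0.004 -1.   ] F [-0.1 -0.7  0.1] w 0.0001
```

View pics/c5.png

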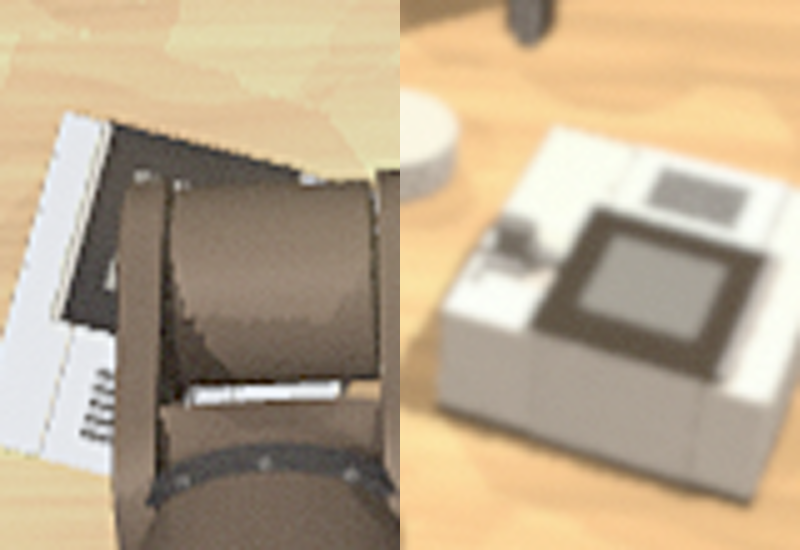

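Run:
```python
from h import *
s=load('scene1')
for p in [(33,-88,116),(47,-88,116),(47,-64,116),(33,-64,116),(47,-64,92),(47,-88,92),(100,-100,88),(-20,-46,95)]:
    u=proj(s,w(*p)); print(p,u.round(1),'crop',((u-[325,145]+.5)*5+[400,0]).round())
u=proj(s,[.5272,.0866,.226]);print(u)
im=s['pixels'][:,:,::-1][165:205,325:375]
im=np.clip(im.astype(float)*2.2,0,255).astype(np.uint8)
cv2.imwrite('pics/c6.png',cv2.resize(im,None,fx=14,fy=14,interpolation=cv2.INTER_NEAREST))
```

```text
(33, -88, 116) [344.2 186.8] crop [498. 211.]
(47, -88, 116) [342.5 189.4] crop [490. 225.]
(47, -64, 116) [350.1 191.5] crop [528. 235.]
(33, -64, 116) [351.7 188.8] crop [536. 222.]
(47, -64, 92) [349.6 197.7] crop [525. 266.]
(47, -88, 92) [342.1 195.6] crop [488. 255.]
(100, -100, 88) [331.8 206.1] crop [437. 308.]
(-20, -46, 95) [362.5 185.8] crop [590. 206.]
[350.9963817  153.11193225]
```

View pics/c6.png

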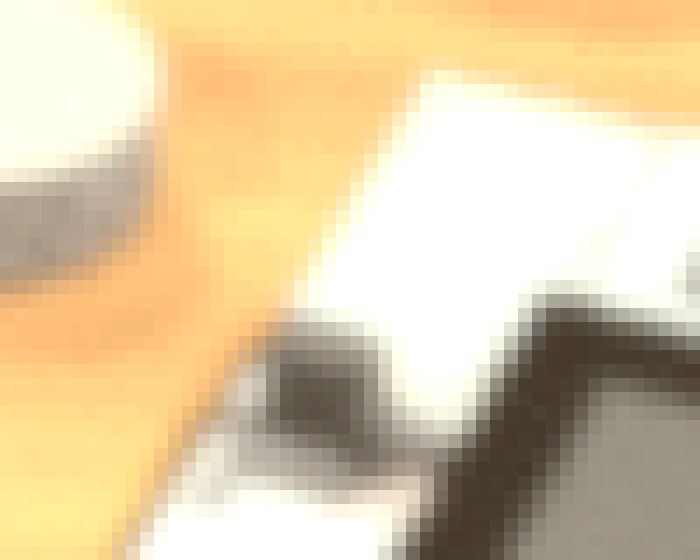

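```bash
python3 -m creep '[[-0.006,0,-0.1,0],[0,0,-0.1,0],[0,0,-0.05,0],[0,0,0,0]]' 1
python3 - <<'E'
from h import *
st()
s=snap('scene','scene2.png')
im=s['pixels'][:,:,::-1][140:215,320:400]
im=np.clip(im.astype(float)*2,0,255).astype(np.uint8)
cv2.imwrite('pics/c7.png',cv2.resize(im,None,fx=9,fy=7.8,interpolation=cv2.INTER_CUBIC))
E
```

```text
t: 2.7
ee_pos: [0.525, 0.0796, 0.1123]
eef_rot: [-3.108, 0.431, 0.003]
contact_force: [-0.0, 1.1, 0.3]
grip_width: -0.0
t 2.7 tcp [0.525  0.0796 0.1123] ch [ 10.5 -88.7 112.3] yaw -0.275 tilt [-0.002 -0.004 -1.   ] F [-0.   1.1  0.3] w -0.0
```

View pics/c7.png

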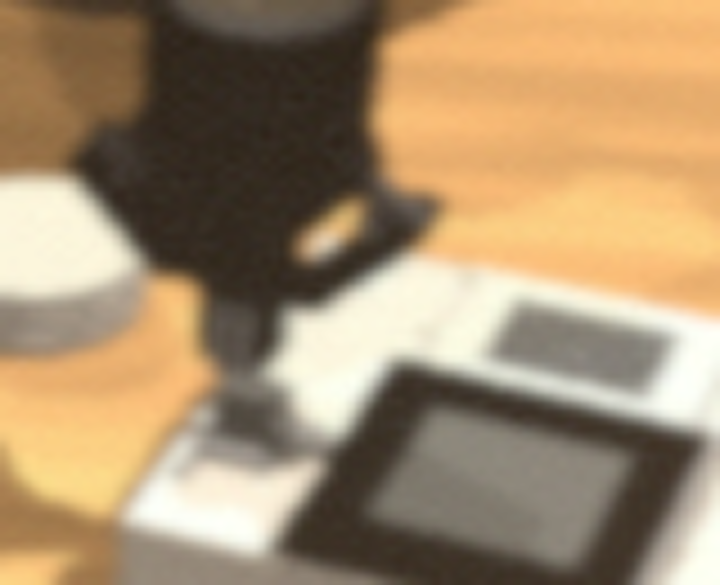

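```bash
python3 -m creep '[[0.004,0.014,0,0],[0.009,-0.001,0,0],[0.01,-0.0025,0,0],[0,0,0,0]]' 1; python3 -c "
from h import *
st()"
```

```text
t: 3.25
ee_pos: [0.5387, 0.0848, 0.1165]
eef_rot: [-3.107, 0.431, -0.005]
contact_force: [-2.6, 1.1, -1.1]
grip_width: -0.0004
t 3.25 tcp [0.5387 0.0848 0.1165] ch [ 22.4 -80.2 116.5] yaw -0.276 tilt [ 0.003 -0.005 -1.   ] F [-2.6  1.1 -1.1] w -0.0004
```

```bash
python3 -m creep '[[0.01,-0.0025,-0.003,0],[0.01,-0.0025,-0.002,0],[0,0,0,0]]' 1; python3 -c "
from h import *
st()"
```

```text
t: 3.62
ee_pos: [0.5487, 0.0824, 0.1142]
eef_rot: [-3.107, 0.431, -0.003]
contact_force: [-4.8, 1.4, 3.2]
grip_width: 0.0001
t 3.62 tcp [0.5487 0.0824 0.1142] ch [ 32.7 -79.9 114.2] yaw -0.276 tilt [ 0.001 -0.005 -1.   ] F [-4.8  1.4  3.2] w 0.0001
```

```bash
python3 -m creep '[[0.002,-0.0005,0,0],[0,0,0,0]]' 1
python3 - <<'E'
from h import *
st()
s=snap('scene','scene3.png')
im=s['pixels'][:,:,::-1][120:240,300:440]
im=np.clip(im.astype(float)*2,0,255).astype(np.uint8)
cv2.imwrite('pics/c8.png',cv2.resize(im,None,fx=5,fy=5,interpolation=cv2.INTER_CUBIC))
E
```

```text
t: 3.88
ee_pos: [0.5495, 0.0821, 0.1142]
eef_rot: [-3.107, 0.431, -0.002]
contact_force: [-4.4, 2.0, 2.9]
grip_width: 0.0003
t 3.88 tcp [0.5495 0.0821 0.1142] ch [ 33.5 -79.9 114.2] yaw -0.276 tilt [ 0.001 -0.005 -1.   ] F [-4.4  2.   2.9] w 0.0003
```

View pics/c8.png

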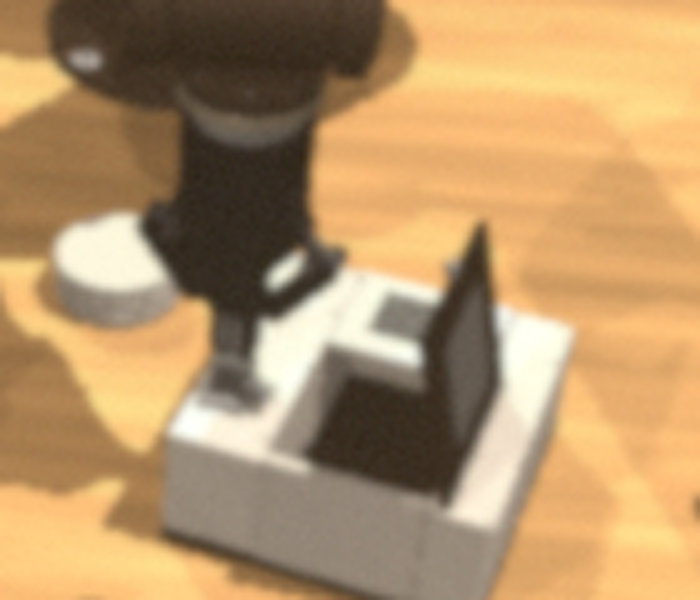

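```bash
python3 -m creep '[[-0.03,0.008,0,0],[0,0,0.1,0],[0,0,0.1,0],[0,-0.1,0.02,0.07],[0,-0.1,0,0.07],[0,-0.1,0,0.07],[0.01,-0.1,0,0.07],[0.01,-0.08,0,0.07],[0,-0.02,0,0],[0,0,0,0]]' ; python3 -c "
from h import *
st()"
```

```text
t: 5.18
ee_pos: [0.5408, -0.169, 0.2275]
eef_rot: [-3.14, -0.015, -0.021]
contact_force: [0.2, 0.5, -0.6]
grip_width: 0.0003
t 5.17 tcp [ 0.5408 -0.169   0.2275] ch [  90.6 -324.6  227.5] yaw 0.01 tilt [ 0.013 -0.001 -1.   ] F [ 0.2  0.5 -0.6] w 0.0003
```

```bash
python3 -m creep '[[0,0,0,0],[0,0,0,0],[0,0,0,0]]' -1
python3 - <<'E'
from h import *
st()
s=snap('scene','scene4.png');t=snap('top','top4.png')
def cr(c,x0,y0,w_,h_,k):
    im=c['pixels'][:,:,::-1][y0:y0+h_,x0:x0+w_].astype(float); im=np.clip(255*(im/im.max())**.7,0,255).astype(np.uint8)
    return cv2.resize(im,None,fx=k,fy=k,interpolation=cv2.INTER_CUBIC)
cv2.imwrite('pics/c9.png',np.hstack([cr(s,200,100,160,140,5)]))
E
```

```text
t: 5.55
ee_pos: [0.5407, -0.166, 0.2277]
eef_rot: [-3.14, -0.019, -0.021]
contact_force: [-0.7, -0.7, 0.1]
grip_width: 0.0543
t 5.55 tcp [ 0.5407 -0.166   0.2277] ch [  89.7 -321.8  227.7] yaw 0.012 tilt [ 0.014 -0.001 -1.   ] F [-0.7 -0.7  0.1] w 0.0543
```

View pics/c9.png

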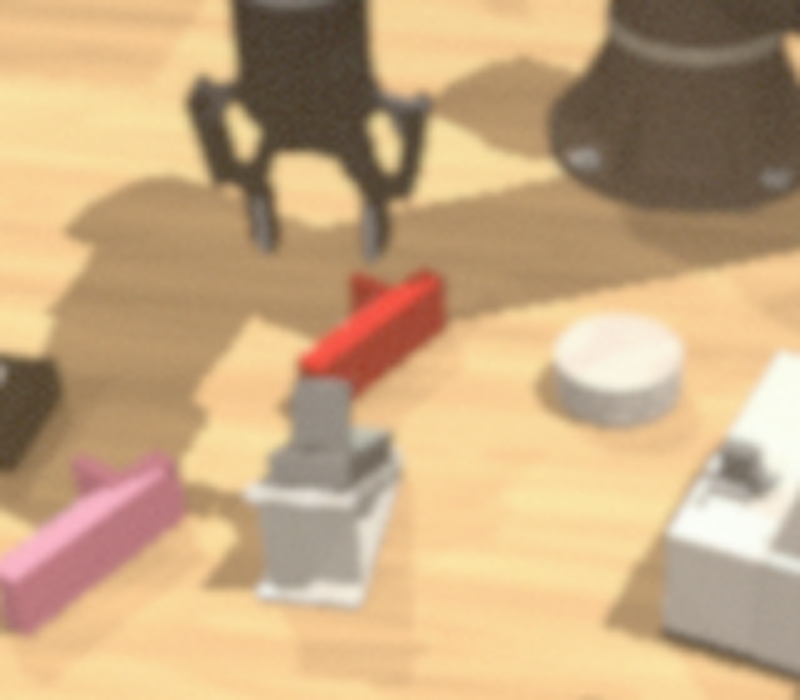

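```bash
python3 -m creep '[[0.01,-0.01,0,0],[0.008,-0.004,-0.06,0],[0,0,-0.06,0],[0,0,-0.03,0],[0,0,0,0]]' -1
python3 - <<'E'
from h import *
st()
s=snap('scene','scene5.png')
def cr(c,x0,y0,w_,h_,k):
    im=c['pixels'][:,:,::-1][y0:y0+h_,x0:x0+w_].astype(float); im=np.clip(255*(im/im.max())**.7,0,255).astype(np.uint8)
    return cv2.resize(im,None,fx=k,fy=k,interpolation=cv2.INTER_CUBIC)
cv2.imwrite('pics/c10.png',np.hstack([cr(s,215,120,90,110,7)]))
E
```

```text
t: 6.28
ee_pos: [0.5517, -0.1746, 0.1515]
eef_rot: [-3.141, -0.018, -0.025]
contact_force: [-0.2, -0.1, -0.2]
grip_width: 0.0853
t 6.28 tcp [ 0.5517 -0.1746  0.1515] ch [ 102.6 -327.2  151.5] yaw 0.012 tilt [ 0.016 -0.    -1.   ] F [-0.2 -0.1 -0.2] w 0.0853
```

View pics/c10.png

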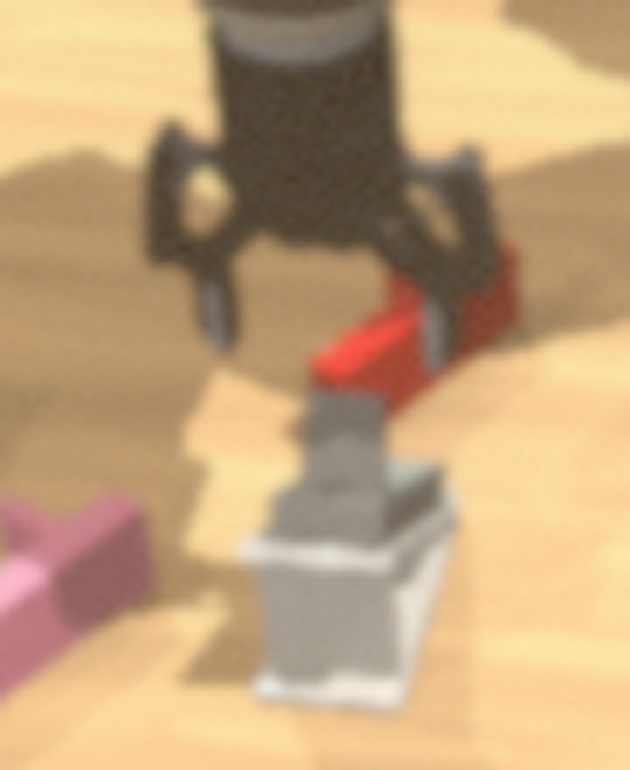

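Run:
```python
from h import *
s=load('scene5');t=load('top0')
for n,p in(('tip',[.5517,-.1746,.145]),('fin top rear',[.550,-.172,.128])):
    u=proj(s,p);print(n,u,'crop',(u-[215,120]+.5)*7)
for y in (-.172,-.168,-.165): print(y,proj(t,[.550,y,.128]),proj(s,[.550,y,.128]))
```

```text
tip [262.42038639 172.07872237] crop [335.44270472 368.05105658]
fin top rear [263.85491901 176.3044127 ] crop [345.4844331  397.63088889]
-0.172 [374.46151586 206.19488008] [263.85491901 176.3044127 ]
-0.168 [373.05406389 206.2146839 ] [265.13502472 176.4315044 ]
-0.165 [371.99849672 206.22953646] [266.09563821 176.52687622]
```

```bash
python3 -m creep '[[-0.003,0.01,-0.04,0],[0,0.003,-0.03,0],[0,0,0,0]]' -1
python3 - <<'E'
from h import *
st()
s=snap('scene','scene6.png')
def cr(c,x0,y0,w_,h_,k):
    im=c['pixels'][:,:,::-1][y0:y0+h_,x0:x0+w_].astype(float); im=np.clip(255*(im/im.max())**.7,0,255).astype(np.uint8)
    return cv2.resize(im,None,fx=k,fy=k,interpolation=cv2.INTER_CUBIC)
cv2.imwrite('pics/c11.png',np.hstack([cr(s,225,145,80,80,8)]))
E
```

```text
t: 6.7
ee_pos: [0.552, -0.1688, 0.1192]
eef_rot: [3.139, 0.018, 0.034]
contact_force: [-0.1, 0.1, -1.0]
grip_width: 0.0852
t 6.7 tcp [ 0.552  -0.1688  0.1192] ch [ 101.4 -321.5  119.2] yaw 0.012 tilt [ 0.022  0.003 -1.   ] F [-0.1  0.1 -1. ] w 0.0852
```

View pics/c11.png

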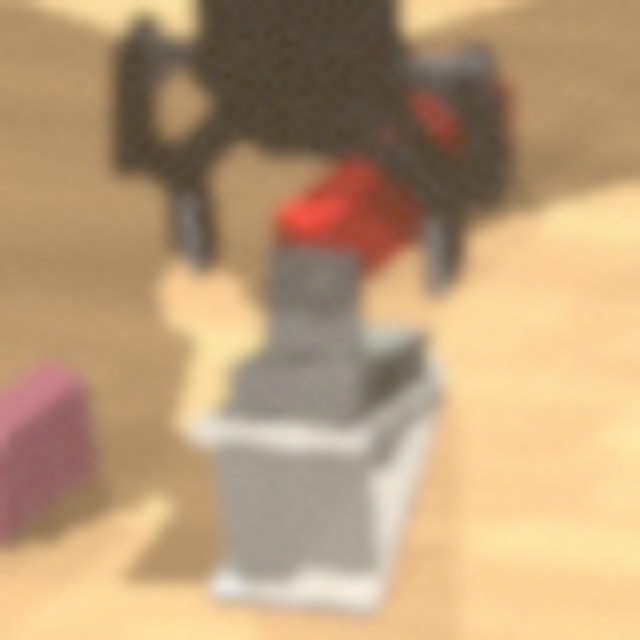

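```bash
python3 -m creep '[[-0.004,0,-0.014,0],[0,0,0,0]]' -1 && python3 -m creep '[[0,0,0,0],[0,0,0,0],[0,0,0,0],[0,0,0,0],[0,0,0,0],[0,0,0,0]]' 1
python3 - <<'E'
from h import *
st()
s=snap('scene','scene7.png')
def cr(c,x0,y0,w_,h_,k):
    im=c['pixels'][:,:,::-1][y0:y0+h_,x0:x0+w_].astype(float); im=np.clip(255*(im/im.max())**.7,0,255).astype(np.uint8)
    return cv2.resize(im,None,fx=k,fy=k,interpolation=cv2.INTER_CUBIC)
cv2.imwrite('pics/c12.png',np.hstack([cr(s,225,145,80,80,8)]))
E
```

```text
t: 7.0
ee_pos: [0.5506, -0.1693, 0.1135]
eef_rot: [3.138, 0.018, 0.038]
contact_force: [0.8, -0.7, -0.5]
grip_width: 0.0853
t: 7.75
ee_pos: [0.5508, -0.1696, 0.1143]
eef_rot: [3.137, 0.018, 0.039]
contact_force: [-0.1, -1.1, 0.5]
grip_width: 0.0351
t 7.75 tcp [ 0.5508 -0.1696  0.1143] ch [ 100.5 -322.6  114.3] yaw 0.012 tilt [ 0.025  0.004 -1.   ] F [-0.1 -1.1  0.5] w 0.0351
```

View pics/c12.png

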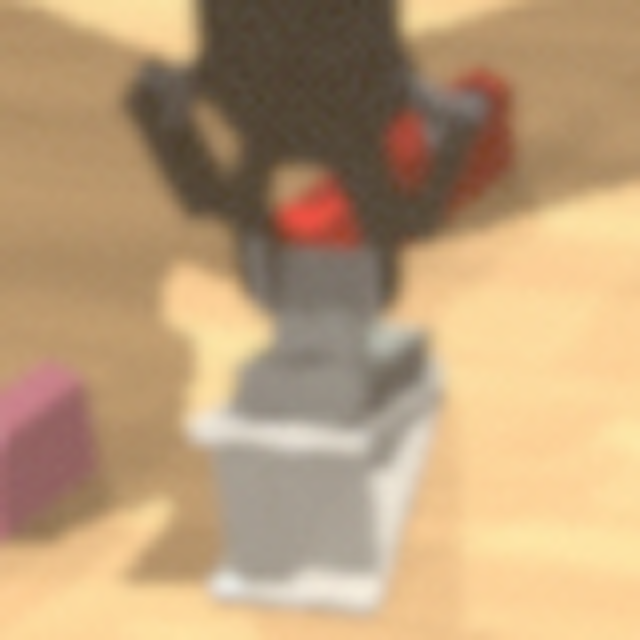

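```bash
python3 -m creep '[[0,0,0.03,0],[0,0,0.05,0],[0,0,0.08,0],[0,0,0.08,0],[0,0,0,0]]' 1
python3 - <<'E'
from h import *
st()
s=snap('scene','scene8.png')
def cr(c,x0,y0,w_,h_,k):
    im=c['pixels'][:,:,::-1][y0:y0+h_,x0:x0+w_].astype(float); im=np.clip(255*(im/im.max())**.7,0,255).astype(np.uint8)
    return cv2.resize(im,None,fx=k,fy=k,interpolation=cv2.INTER_CUBIC)
cv2.imwrite('pics/c13.png',np.hstack([cr(s,215,110,100,110,6)]))
E
```

```text
t: 8.43
ee_pos: [0.5504, -0.1693, 0.2413]
eef_rot: [3.137, 0.018, 0.04]
contact_force: [-0.5, 0.4, -1.9]
grip_width: 0.0346
t 8.43 tcp [ 0.5504 -0.1693  0.2413] ch [ 100.  -322.4  241.3] yaw 0.012 tilt [ 0.026  0.004 -1.   ] F [-0.5  0.4 -1.9] w 0.0346
```

View pics/c13.png

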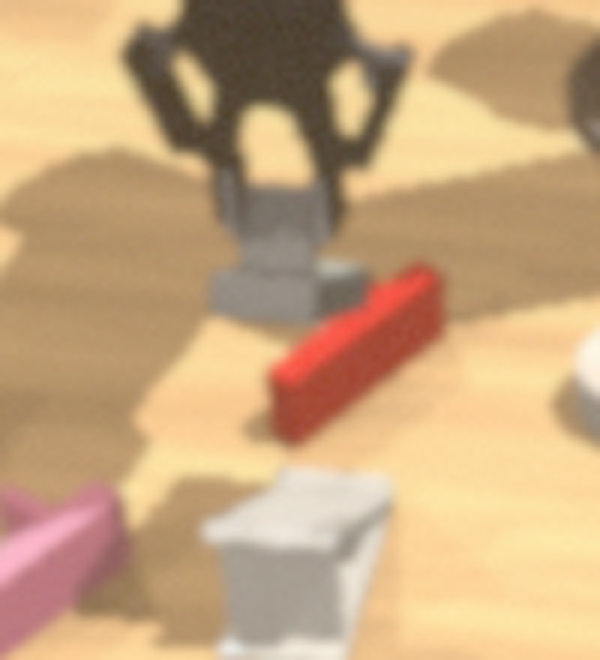

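```bash
python3 -m creep '[[0.028,0.06,0.02,-0.05],[0.028,0.09,0.01,-0.05],[0.028,0.09,0,-0.05],[0.028,0.09,0,-0.05],[0.028,0.09,0,-0.05],[0.028,0.09,0,-0.05],[0.028,0.09,0,-0.05],[0,0.02,0,0],[0,0,0,0]]' 1
python3 - <<'E'
from h import *
st()
s=snap('scene','scene9.png'); t=snap('top','top9.png')
def cr(c,x0,y0,w_,h_,k):
    im=c['pixels'][:,:,::-1][y0:y0+h_,x0:x0+w_].astype(float); im=np.clip(255*(im/im.max())**.7,0,255).astype(np.uint8)
    return cv2.resize(im,None,fx=k,fy=k,interpolation=cv2.INTER_CUBIC)
cv2.imwrite('pics/c14.png',np.hstack([cr(s,310,90,130,150,4),cr(t,200,140,70,150,4)]))
E
```

```text
t: 9.6
ee_pos: [0.6457, 0.1503, 0.2454]
eef_rot: [3.105, -0.429, 0.011]
contact_force: [0.8, -1.1, -1.0]
grip_width: 0.0347
t 9.6 tcp [0.6457 0.1503 0.2454] ch [108.6  11.  245.4] yaw -0.274 tilt [ 0.008  0.006 -1.   ] F [ 0.8 -1.1 -1. ] w 0.0347
```

View pics/c14.png

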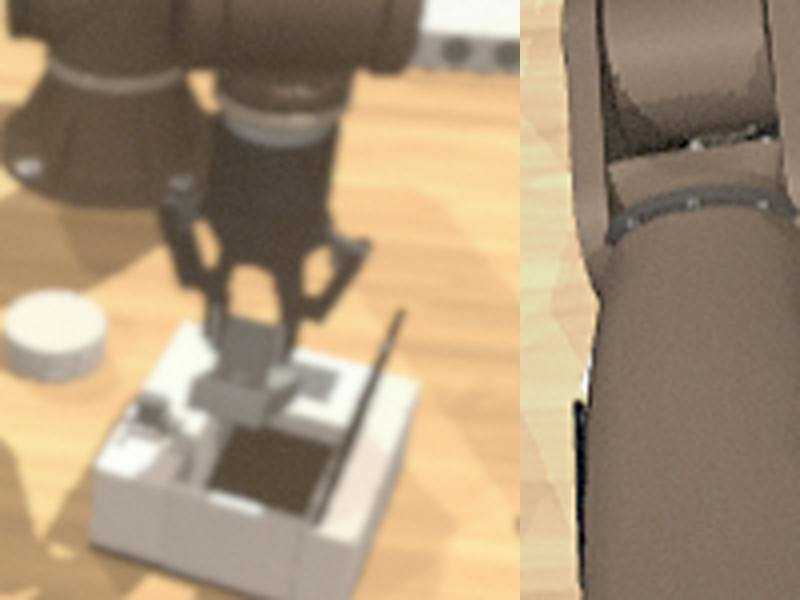

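```bash
cat >> h.py <<'E'
def traypts(tcp_ch,th=.55,d=(-13,-55)):
    c_,s_=np.cos(th),np.sin(th); C=np.array([tcp_ch[0]+d[0],tcp_ch[1],tcp_ch[2]+d[1]])
    f=lambda a,b,h: C+np.array([a*c_-h*s_,b,a*s_+h*c_])
    return {k:f(*v) for k,v in dict(TBR=(70,-25,-11),TBL=(70,25,-11),TTR=(70,-25,11),TTL=(70,25,11),NBR=(-70,-25,-11),NBL=(-70,25,-11),NTL=(-70,25,11),FTR=(46,-18,53),FTL=(46,18,53),FBL=(46,18,11)).items()}
def bigcrop(c,x0,y0,w_,h_,k,f,pts={}):
    im=c['pixels'][:,:,::-1][y0:y0+h_,x0:x0+w_].astype(float); im=np.clip(255*(im/im.max())**.7,0,255).astype(np.uint8)
    im=cv2.resize(im,None,fx=k,fy=k,interpolation=cv2.INTER_CUBIC)
    for n,p in pts.items():
        u=(proj(c,w(*p))-[x0,y0]+.5)*k; cv2.circle(im,tuple(u.astype(int)),2,(0,0,255),-1)
    cv2.imwrite('pics/'+f,im)
E
python3 - <<'E'
from h import *
s=load('scene9'); p=traypts([108.6,11,245.4])
for k in p: u=proj(s,w(*p[k])); print(k,p[k].round(0),u.round(1))
bigcrop(s,345,160,50,50,14,'c15.png',p)
E
```

```text
TBR [161. -14. 218.] [355.5 191.9]
TBL [161.  36. 218.] [374.1 197.1]
TTR [150. -14. 236.] [357.5 183.6]
TTL [150.  36. 236.] [376.3 188.7]
NBR [ 42. -14. 144.] [367.5 187.4]
NBL [ 42.  36. 144.] [384.1 191.9]
NTL [ 30.  36. 163.] [386.  184.5]
FTR [107.  -7. 260.] [366.1 168. ]
FTL [107.  29. 260.] [379.5 171.4]
FBL [129.  29. 224.] [375.5 187.2]
```

View pics/c15.png

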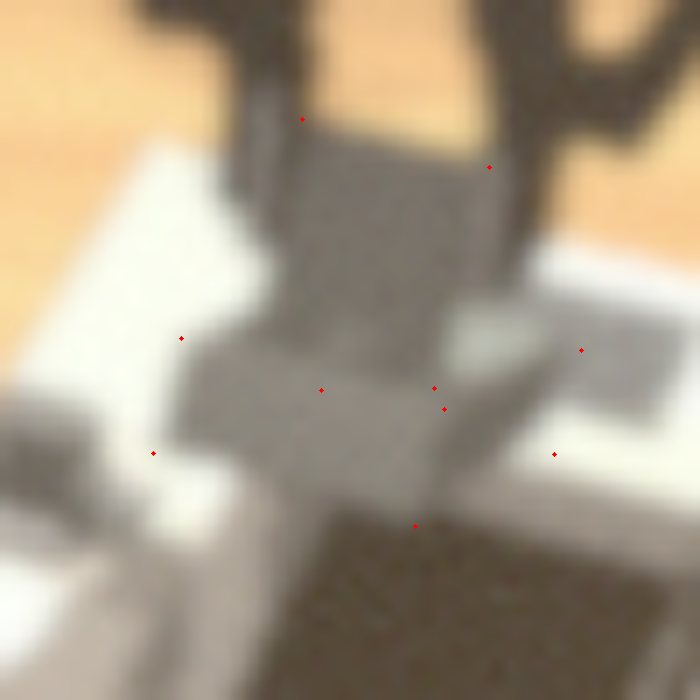

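Run:
```python
from h import *
s=load('scene9')
# grasp point relative to tray centre: tcp+5up => offset (13,60); rotate by dth about it
out=[]
for th in (.3,.55,.8):
    a=th-.55; v=np.array([-13,-60]); d=np.array([v[0]*np.cos(a)-v[1]*np.sin(a),v[0]*np.sin(a)+v[1]*np.cos(a)])+[0,5]
    p=traypts([108.6,11,245.4],th,d); bigcrop(s,345,160,50,50,8,'tmp.png'); im=cv2.imread('pics/tmp.png')
    U=lambda k:tuple(((proj(s,w(*p[k]))-[345,160]+.5)*8).astype(int))
    for q in (('TBL','TTL','NTL','NBL','TBL'),('TBR','TTR','TTL'),('TBR','TBL'),('FTR','FTL','FBL')):
        for i in range(len(q)-1): cv2.line(im,U(q[i]),U(q[i+1]),(0,0,255),1)
    out.append(im[:,:])
cv2.imwrite('pics/c16.png',cv2.resize(np.hstack(out),None,fx=.66,fy=.66,interpolation=cv2.INTER_AREA))
```

```text
(no output)
```

View pics/c16.png

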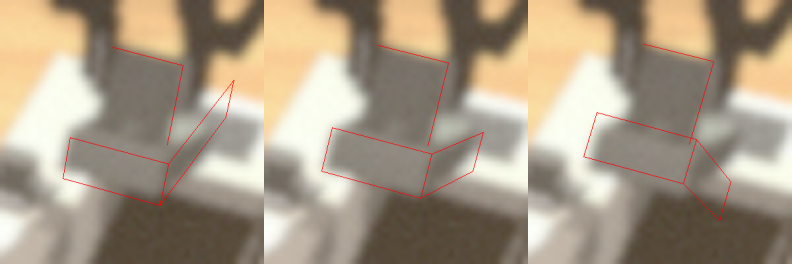

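```bash
python3 -m creep '[[-0.003,-0.01,-0.04,0],[0,0,-0.05,0],[0,0,-0.04,0.01],[0,0,0,0]]' 1
python3 - <<'E'
from h import *
S=st(); p=ch(S['ee_pos']); xc,zc=p[0]-13,p[2]-55; print('xc,zc,K',xc,zc,zc-.613*xc)
s=snap('scene','scene10.png'); bigcrop(s,320,120,110,110,6,'c17.png',traypts(p))
E
```

```text
t: 10.2
ee_pos: [0.644, 0.1382, 0.1802]
eef_rot: [3.105, -0.427, 0.013]
contact_force: [-0.4, 0.1, -1.2]
grip_width: 0.0347
t 10.2 tcp [0.644  0.1382 0.1802] ch [110.1  -1.1 180.2] yaw -0.273 tilt [ 0.009  0.006 -1.   ] F [-0.4  0.1 -1.2] w 0.0347
xc,zc,K 97.13847420823666 125.19836709179634 65.65248240214727
```

View pics/c17.png

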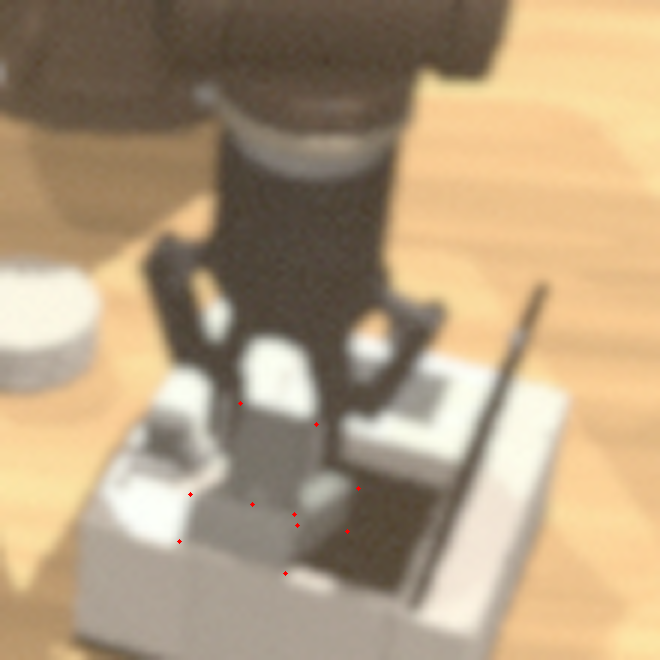

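```bash
python3 -m creep '[[0.004,0.018,0,0],[-0.048,0.014,-0.031,0.005],[0,0,0,0]]' 1
python3 - <<'E'
from h import *
S=st(); p=ch(S['ee_pos']); xc,zc=p[0]-13,p[2]-55; print('xc,zc,K',xc,zc,zc-.613*xc)
s=snap('scene','scene11.png'); bigcrop(s,320,120,110,110,6,'c18.png',traypts(p))
E
```

```text
t: 10.62
ee_pos: [0.6235, 0.1548, 0.1687]
eef_rot: [3.107, -0.424, 0.023]
contact_force: [0.1, -0.2, -1.1]
grip_width: 0.0351
t 10.62 tcp [0.6235 0.1548 0.1687] ch [ 86.    9.5 168.7] yaw -0.271 tilt [ 0.015  0.003 -1.   ] F [ 0.1 -0.2 -1.1] w 0.0351
xc,zc,K 73.02055639758547 113.66707418751923 68.90547311579934
```

View pics/c18.png

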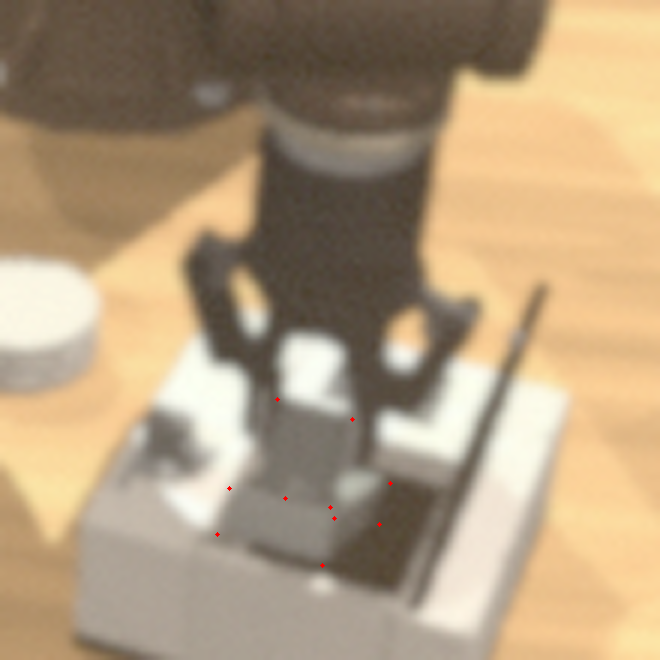

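Run:
```python
from h import *
s=load('scene11'); bigcrop(s,340,160,75,75,10,'c19.png',{k:v for k,v in enumerate([(92,-40,88),(92,60,88),(-20,-40,88),(-20,60,88),(-20,60,82),(40,-76,116),(100,-100,88),(100,100,88)])})
```

```text
(no output)
```

View pics/c19.png

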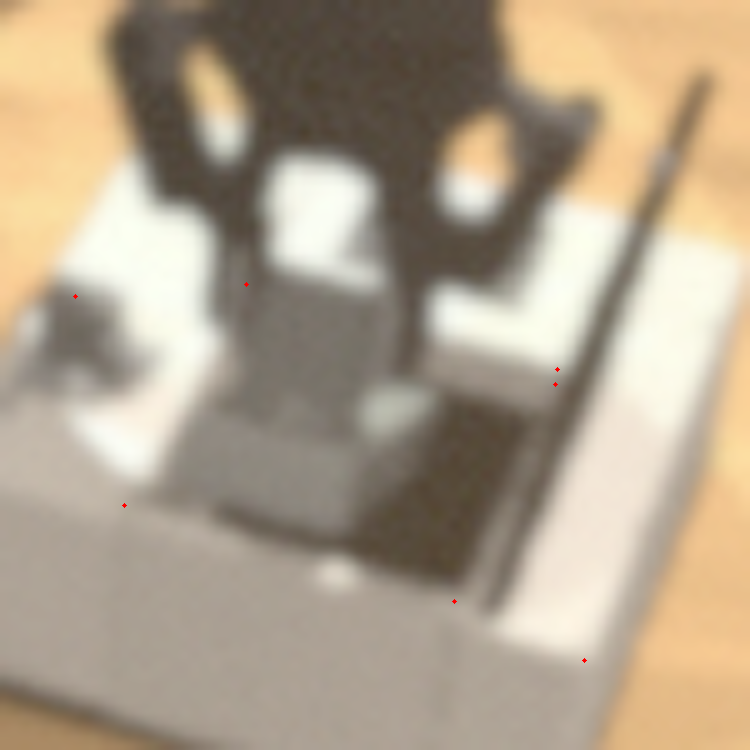

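```bash
python3 -m creep '[[-0.048,0.012,-0.034,0.005],[-0.048,0.012,-0.034,0.005],[0,0,0,0]]' 1
python3 - <<'E'
from h import *
S=st(); p=ch(S['ee_pos']); xc,zc=p[0]-13,p[2]-55; print('xc,zc,K',xc,zc,zc-.613*xc)
s=snap('scene','scene12.png'); bigcrop(s,340,120,75,100,7,'c20.png',traypts(p))
E
```

```text
t: 11.05
ee_pos: [0.5796, 0.1672, 0.1383]
eef_rot: [3.112, -0.413, 0.038]
contact_force: [1.0, -1.1, -0.4]
grip_width: 0.0349
t 11.05 tcp [0.5796 0.1672 0.1383] ch [ 40.4  10.1 138.3] yaw -0.264 tilt [ 0.025 -0.001 -1.   ] F [ 1.  -1.1 -0.4] w 0.0349
xc,zc,K 27.396558571969294 83.29521809402783 66.50112768941065
```

View pics/c20.png

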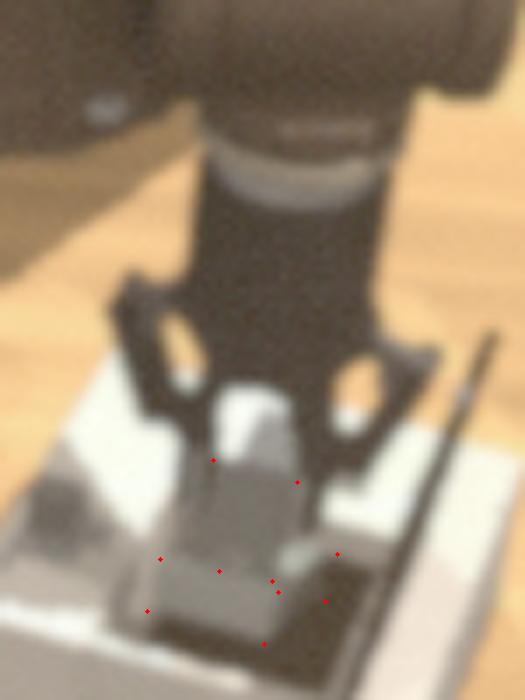

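```bash
python3 -m creep '[[-0.036,0.008,-0.023,0],[-0.036,0.008,-0.02,0],[0,0,0,0]]' 1
python3 - <<'E'
from h import *
S=st(); p=ch(S['ee_pos']); xc,zc=p[0]-13,p[2]-55; print('xc,zc,K',xc,zc,zc-.613*xc)
s=snap('scene','scene13.png'); bigcrop(s,340,120,75,100,7,'c21.png',traypts(p))
E
```

```text
t: 11.48
ee_pos: [0.55, 0.1751, 0.1207]
eef_rot: [-3.113, 0.416, -0.055]
contact_force: [-0.1, -0.4, -1.0]
grip_width: 0.0346
t 11.47 tcp [0.55   0.1751 0.1207] ch [  9.7  10.  120.7] yaw -0.266 tilt [ 0.034 -0.005 -0.999] F [-0.1 -0.4 -1. ] w 0.0346
xc,zc,K -3.282838919484716 65.70080683927019 67.71318709691431
```

View pics/c21.png

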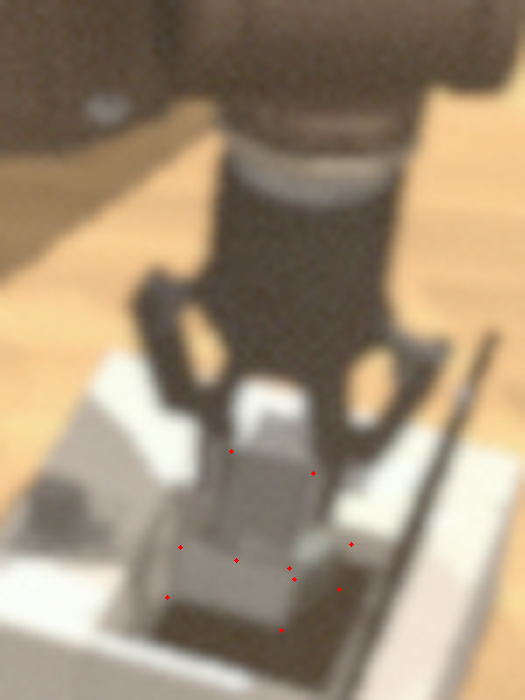

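```bash
python3 -m creep '[[-0.018,0.004,-0.01,0],[-0.004,0.002,-0.012,0],[0,0,0,0]]' 1
python3 - <<'E'
from h import *
S=st(); p=ch(S['ee_pos']); xc,zc=p[0]-13,p[2]-55; print('xc,zc,K',xc,zc,zc-.613*xc,S['moment'])
E
```

```text
t: 11.9
ee_pos: [0.5418, 0.178, 0.1107]
eef_rot: [-3.111, 0.417, -0.062]
contact_force: [0.0, -0.6, -1.9]
grip_width: 0.0349
t 11.9 tcp [0.5418 0.178  0.1107] ch [  1.1  10.6 110.7] yaw -0.267 tilt [ 0.039 -0.007 -0.999] F [ 0.  -0.6 -1.9] w 0.0349
xc,zc,K -11.917225887630332 55.69539834669499 63.00065781581238 [-0.04000675  0.01672706  0.03491238]
```

```bash
python3 -m creep '[[0,0,-0.01,0],[0.008,-0.002,-0.01,0],[0,0,0,0]]' 1
python3 - <<'E'
from h import *
S=st(); p=ch(S['ee_pos']); xc,zc=p[0]-13,p[2]-55; print('xc,zc,K',xc,zc,zc-.613*xc,S['moment'])
E
```

```text
t: 12.28
ee_pos: [0.5505, 0.1766, 0.1041]
eef_rot: [-3.109, 0.416, -0.079]
contact_force: [-1.9, 0.9, 1.3]
grip_width: 0.0348
t 12.28 tcp [0.5505 0.1766 0.1041] ch [  9.8  11.6 104.1] yaw -0.266 tilt [ 0.049 -0.011 -0.999] F [-1.9  0.9  1.3] w 0.0348
xc,zc,K -3.179487624335298 49.06313127463032 51.01215718834786 [0.10391685 0.52570952 0.01991077]
```

```bash
python3 -m creep '[[0.014,-0.004,-0.012,0],[0.014,-0.004,-0.012,0],[0,0,0,0]]' 1
python3 - <<'E'
from h import *
S=st(); p=ch(S['ee_pos']); xc,zc=p[0]-13,p[2]-55; print('xc,zc,K',xc,zc,zc-.613*xc,S['moment'])
s=snap('scene','scene14.png'); bigcrop(s,340,120,75,100,7,'c22.png',{k:v for k,v in enumerate([(92,-40,88),(92,60,88),(-20,-40,88),(-20,60,88)])})
E
```

```text
t: 12.65
ee_pos: [0.5652, 0.1723, 0.092]
eef_rot: [-3.109, 0.416, -0.078]
contact_force: [0.6, -1.2, 4.4]
grip_width: 0.0348
t 12.65 tcp [0.5652 0.1723 0.092 ] ch [25.1 11.3 92. ] yaw -0.266 tilt [ 0.049 -0.011 -0.999] F [ 0.6 -1.2  4.4] w 0.0348
xc,zc,K 12.147240985311733 36.97454420244614 29.528285478450048 [-0.19400732  0.4982423   0.1111376 ]
```

View pics/c22.png

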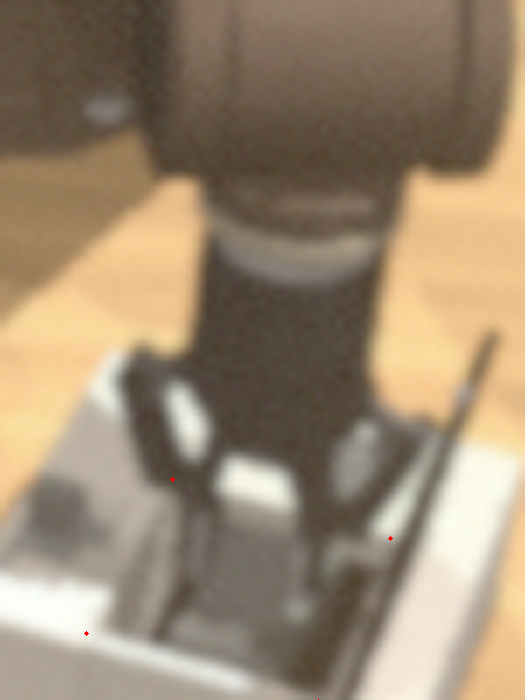

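```bash
python3 -m creep '[[0.014,-0.008,-0.018,0],[0.014,-0.008,-0.02,0],[0,0,0,0]]' 1
python3 - <<'E'
from h import *
S=st(); p=ch(S['ee_pos']); xc,zc=p[0]-13,p[2]-55; print('xc,zc,K',xc,zc,zc-.613*xc,S['moment'])
s=snap('scene','scene15.png'); bigcrop(s,340,120,75,100,7,'c23.png',{k:v for k,v in enumerate([(92,-40,88),(92,60,88),(-20,-40,88),(-20,60,88)])})
E
```

```text
t: 13.08
ee_pos: [0.5802, 0.1648, 0.0738]
eef_rot: [-3.107, 0.416, -0.083]
contact_force: [0.2, -1.1, 2.8]
grip_width: 0.0344
t 13.07 tcp [0.5802 0.1648 0.0738] ch [41.5  8.  73.8] yaw -0.266 tilt [ 0.051 -0.013 -0.999] F [ 0.2 -1.1  2.8] w 0.0344
xc,zc,K 28.533035288620873 18.78054106509836 1.289790433173767 [-0.11476162  0.44351494  0.05394055]
```

View pics/c23.png

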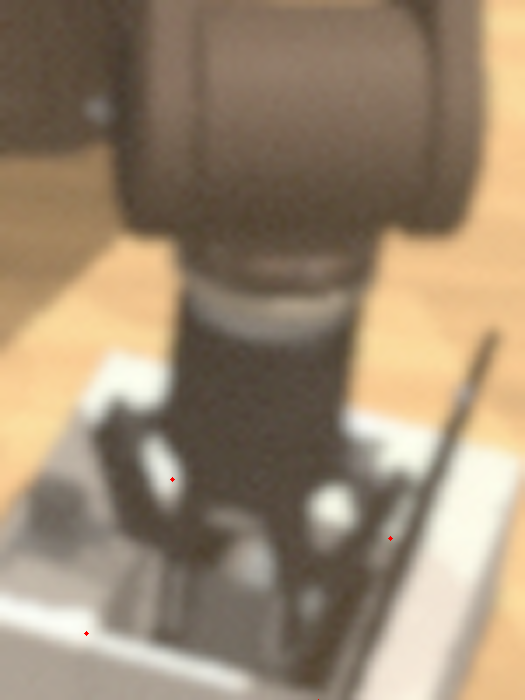

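```bash
python3 -m creep '[[0.008,-0.002,-0.016,0],[0.003,-0.001,-0.012,0],[0,0,0,0]]' 1
python3 - <<'E'
from h import *
S=st(); p=ch(S['ee_pos']); print(S['moment'])
s=snap('scene','scene16.png'); bigcrop(s,340,120,75,100,7,'c24.png')
E
```

```text
t: 13.5
ee_pos: [0.587, 0.164, 0.0619]
eef_rot: [-3.106, 0.414, -0.091]
contact_force: [-1.4, -1.1, 2.4]
grip_width: 0.035
t 13.5 tcp [0.587  0.164  0.0619] ch [48.4  8.9 61.9] yaw -0.265 tilt [ 0.057 -0.015 -0.998] F [-1.4 -1.1  2.4] w 0.035
[-0.10949992  0.7710016   0.0749061 ]
```

View pics/c24.png

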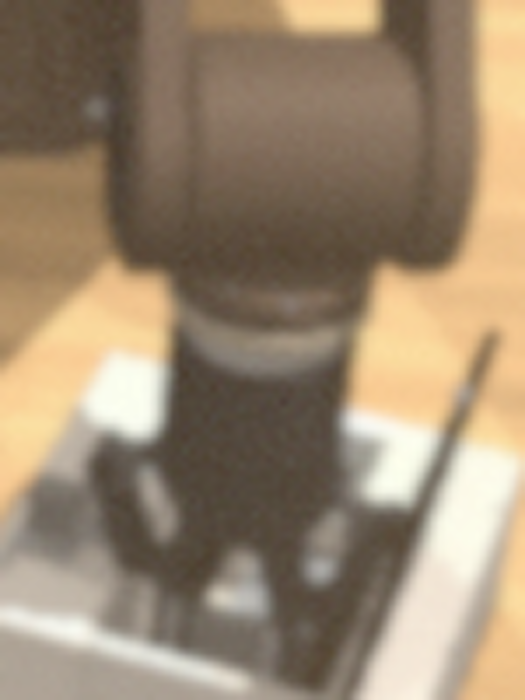

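```bash
python3 -m creep '[[0.002,0,-0.006,0],[0,0,0,0]]' 1; python3 -m creep '[[0,0,0,0],[0,0,0,0],[0,0,0,0]]' -0.1
python3 - <<'E'
from h import *
S=st(); p=ch(S['ee_pos']); print(S['moment'])
E
```

```text
t: 13.8
ee_pos: [0.5882, 0.1641, 0.0597]
eef_rot: [-3.106, 0.413, -0.094]
contact_force: [-0.5, -1.4, 3.4]
grip_width: 0.035
t: 14.18
ee_pos: [0.5879, 0.1647, 0.0596]
eef_rot: [-3.105, 0.414, -0.094]
contact_force: [-1.1, -1.2, 2.5]
grip_width: 0.0469
t 14.18 tcp [0.5879 0.1647 0.0596] ch [49.1  9.8 59.6] yaw -0.266 tilt [ 0.058 -0.016 -0.998] F [-1.1 -1.2  2.5] w 0.0469
[ 0.14021777  0.15949618 -0.3074216 ]
```

```bash
python3 -m creep '[[0,0,0.02,0],[0,0,0.04,0],[0,0,0.08,0],[0,0,0.1,0],[0,0,0.1,0],[0,0,0,0]]'
python3 - <<'E'
from h import *
S=st(); p=ch(S['ee_pos'])
s=snap('scene','scene17.png'); bigcrop(s,330,100,95,130,6,'c25.png')
E
```

```text
t: 14.92
ee_pos: [0.5866, 0.1642, 0.2372]
eef_rot: [-3.106, 0.412, -0.093]
contact_force: [-0.6, -0.6, -0.5]
grip_width: 0.047
t 14.93 tcp [0.5866 0.1642 0.2372] ch [ 47.9   9.  237.2] yaw -0.264 tilt [ 0.058 -0.014 -0.998] F [-0.6 -0.6 -0.5] w 0.047
```

View pics/c25.png

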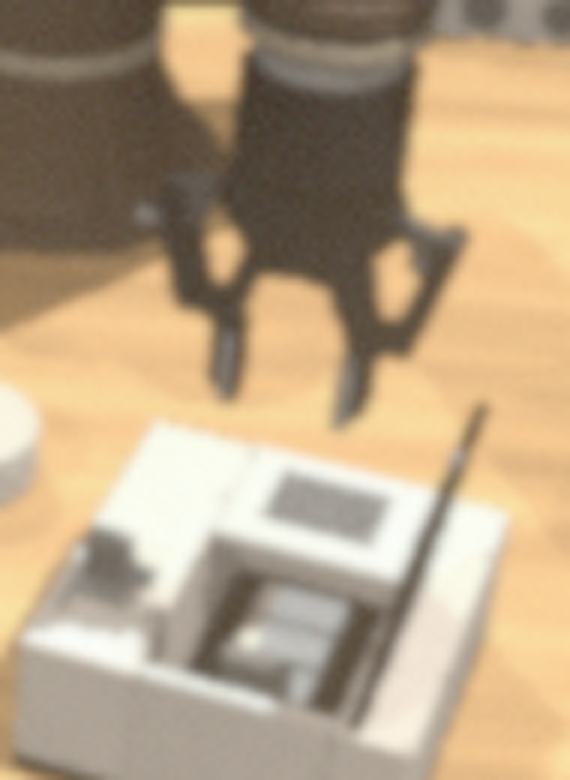

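```bash
python3 -m creep '[[0,0,0.06,0],[0,0,0.02,0],[0.015,0.08,0,0],[0.02,0.1,0,0],[0.02,0.1,0,0],[0.02,0.1,0,0],[0,0,0,0]]' 1
python3 - <<'E'
from h import *
S=st(); p=ch(S['ee_pos'])
s=snap('scene','scene18.png'); bigcrop(s,330,160,80,80,8,'c26.png');t=snap('top','top18.png'); bigcrop(t,205,160,110,100,6,'c27.png')
E
```

```text
t: 15.85
ee_pos: [0.6213, 0.358, 0.2656]
eef_rot: [3.112, -0.416, 0.067]
contact_force: [0.3, -0.9, -0.3]
grip_width: -0.0001
t 15.85 tcp [0.6213 0.358  0.2656] ch [ 30.8 205.1 265.6] yaw -0.266 tilt [ 0.043 -0.004 -0.999] F [ 0.3 -0.9 -0.3] w -0.0001
```

View pics/c26.png

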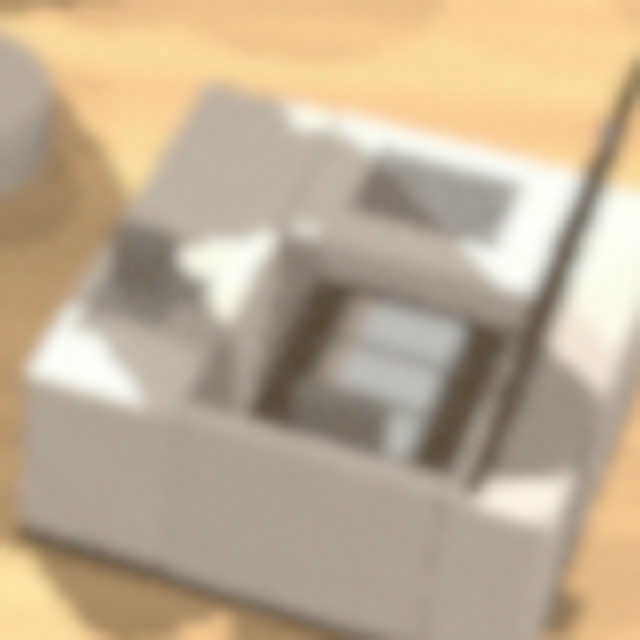

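View pics/c27.png

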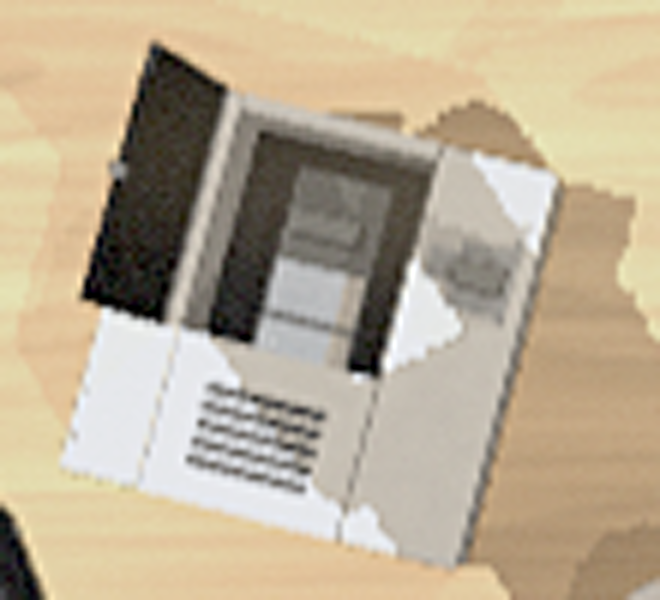

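Run:
```python
from h import *
t=load('top18')
for n,x,y,z in(('tailL',303,165,.030),('tailR',394,190,.030),('edgeL',258,335,.030),('edgeR',352,363,.030),('openFL',250,128,.008),('deckFR',560,178,.088),('finTopL',292,228,.072),('finTopR',365,250,.072)):
    p=onz(t,205+(x+.5)/6-.5,160+(y+.5)/6-.5,z);print(n,ch(p).round(1))
```

```text
tailL [76.9 31.6 30. ]
tailR [ 76.  -16.5  30. ]
edgeL [-12.4  31.5  30. ]
edgeR [-14.4 -18.3  30. ]
openFL [90.4 66.2  8. ]
deckFR [ 97.2 -99.9  88. ]
finTopL [42. 23. 72.]
finTopR [ 40.4 -14.7  72. ]
```

```bash
python3 -m creep '[[0,0,-0.09,0],[-0.004,-0.03,-0.08,0],[-0.006,-0.05,0,0],[0,0,0,0]]' 1
python3 - <<'E'
from h import *
S=st(); p=ch(S['ee_pos'])
E
```

```text
t: 16.45
ee_pos: [0.6154, 0.3088, 0.1776]
eef_rot: [3.108, -0.425, 0.064]
contact_force: [0.3, -0.9, 0.4]
grip_width: 0.0004
t 16.45 tcp [0.6154 0.3088 0.1776] ch [ 38.  156.1 177.6] yaw -0.272 tilt [ 0.041 -0.002 -0.999] F [ 0.3 -0.9  0.4] w 0.0004
```

```bash
python3 -m creep '[[-0.013,-0.048,0,0],[-0.013,-0.048,0,0],[0,0,0,0]]' 1
python3 - <<'E'
from h import *
S=st(); p=ch(S['ee_pos'])
s=snap('scene','scene19.png'); bigcrop(s,330,100,120,130,6,'c28.png')
E
```

```text
t: 16.82
ee_pos: [0.6024, 0.2587, 0.1782]
eef_rot: [3.109, -0.429, 0.066]
contact_force: [0.4, 1.1, -0.0]
grip_width: 0.0002
t 16.82 tcp [0.6024 0.2587 0.1782] ch [ 38.5 104.4 178.2] yaw -0.275 tilt [ 0.042 -0.003 -0.999] F [ 0.4  1.1 -0. ] w 0.0002
```

View pics/c28.png

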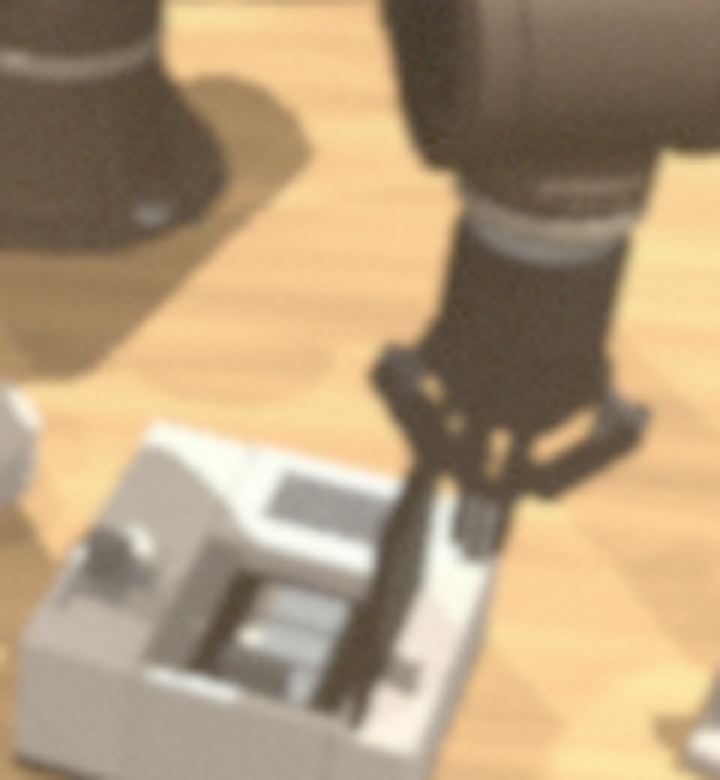

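```bash
python3 -m creep '[[-0.012,-0.043,0,0],[-0.012,-0.043,0,0],[0,0,0,0]]' 1
python3 - <<'E'
from h import *
S=st(); p=ch(S['ee_pos'])
s=snap('scene','scene20.png'); bigcrop(s,330,100,120,130,6,'c29.png')
E
```

```text
t: 17.25
ee_pos: [0.5904, 0.2159, 0.1783]
eef_rot: [3.11, -0.427, 0.067]
contact_force: [-0.2, 0.3, 1.4]
grip_width: -0.0001
t 17.25 tcp [0.5904 0.2159 0.1783] ch [ 38.1  59.9 178.3] yaw -0.273 tilt [ 0.043 -0.004 -0.999] F [-0.2  0.3  1.4] w -0.0001
```

View pics/c29.png

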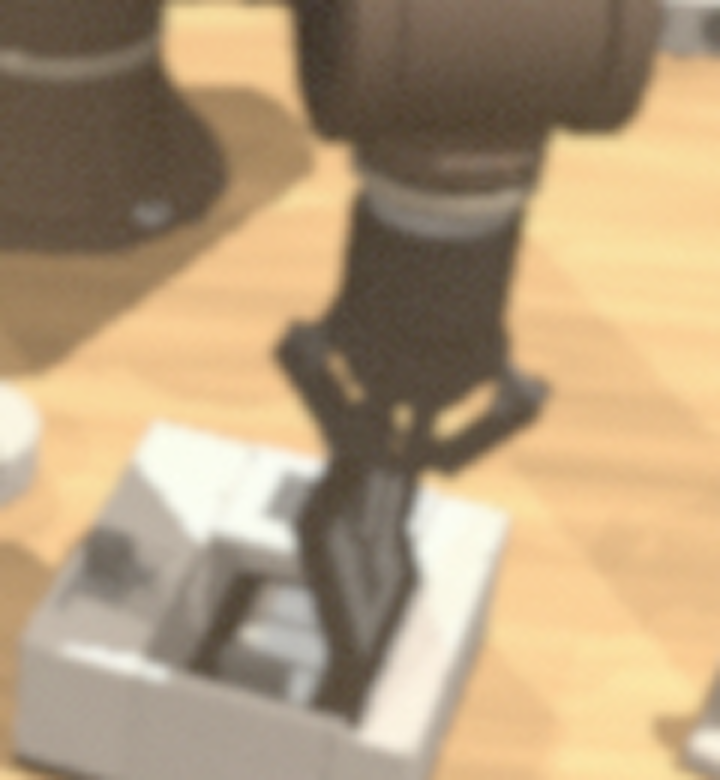

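```bash
python3 -m creep '[[-0.008,-0.029,-0.013,0],[-0.008,-0.029,-0.013,0],[-0.008,-0.029,-0.025,0],[-0.008,-0.029,-0.025,0],[0,0,0,0]]' 1
python3 - <<'E'
from h import *
S=st(); p=ch(S['ee_pos'])
s=snap('scene','scene21.png'); bigcrop(s,330,100,120,130,6,'c30.png')
E
```

```text
t: 17.92
ee_pos: [0.5738, 0.1556, 0.1384]
eef_rot: [3.112, -0.427, 0.07]
contact_force: [-0.6, 0.7, 1.7]
grip_width: -0.0001
t 17.93 tcp [0.5738 0.1556 0.1384] ch [ 37.8  -2.6 138.4] yaw -0.273 tilt [ 0.044 -0.006 -0.999] F [-0.6  0.7  1.7] w -0.0001
```

View pics/c30.png

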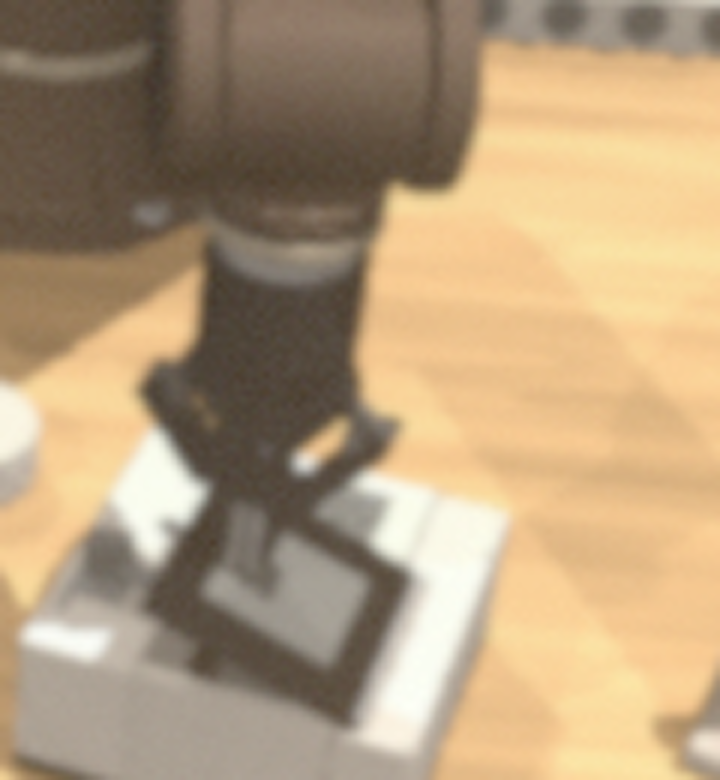

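```bash
python3 -m creep '[[-0.005,-0.016,-0.02,0],[-0.005,-0.014,-0.02,0],[0,0,0,0]]' 1
python3 - <<'E'
from h import *
S=st(); p=ch(S['ee_pos'])
E
```

```text
t: 18.35
ee_pos: [0.5705, 0.142, 0.1196]
eef_rot: [-3.108, 0.425, -0.08]
contact_force: [-1.0, 1.4, 4.9]
grip_width: 0.0002
t 18.35 tcp [0.5705 0.142  0.1196] ch [ 38.1 -16.7 119.6] yaw -0.272 tilt [ 0.05  -0.01  -0.999] F [-1.   1.4  4.9] w 0.0002
```

```bash
python3 -m creep '[[-0.002,-0.008,-0.012,0],[0,0,-0.01,0],[0,0,0,0]]' 1
python3 - <<'E'
from h import *
S=st(); p=ch(S['ee_pos'])
E
```

```text
t: 18.73
ee_pos: [0.5707, 0.1395, 0.1108]
eef_rot: [-3.104, 0.424, -0.089]
contact_force: [-0.3, 0.4, 0.6]
grip_width: -0.0002
t 18.73 tcp [0.5707 0.1395 0.1108] ch [ 39.  -19.  110.8] yaw -0.272 tilt [ 0.055 -0.015 -0.998] F [-0.3  0.4  0.6] w -0.0002
```

```bash
python3 -m creep '[[0,0,-0.006,0],[0,0,-0.004,0],[0,0,0,0]]' 1 ; python3 -c "
from h import *
st()"
```

```text
t: 19.1
ee_pos: [0.5709, 0.1394, 0.108]
eef_rot: [-3.103, 0.424, -0.092]
contact_force: [-3.9, 0.4, 16.3]
grip_width: -0.0003
t 19.1 tcp [0.5709 0.1394 0.108 ] ch [ 39.2 -19.1 108. ] yaw -0.272 tilt [ 0.057 -0.016 -0.998] F [-3.9  0.4 16.3] w -0.0003
```

Pressing gives 16 N against a hard stop at about the shut height, so the cover is seated. I'll lift off, move clear and check.

```bash
python3 -m creep '[[0,0,0.03,0],[0,0,0.1,0],[0,0,0.1,0],[0.01,0.1,0,0],[0.02,0.1,0,0],[0.02,0.1,0,0],[0.02,0.1,0,0],[0,0.05,0,0],[0,0,0,0]]' 1
python3 - <<'E'
from h import *
st()
s=snap('scene','scene22.png'); bigcrop(s,330,160,80,80,8,'c31.png');t=snap('top','top22.png'); bigcrop(t,205,160,110,100,6,'c32.png')
cv2.imwrite('pics/full22.png',np.vstack([s['pixels'],t['pixels']])[:,:,::-1][:, :])
cv2.imwrite('pics/full22s.png',cv2.resize(cv2.imread('pics/full22.png'),(480,600)))
E
```

```text
t: 20.23
ee_pos: [0.6048, 0.3689, 0.2266]
eef_rot: [-3.106, 0.428, -0.086]
contact_force: [0.5, -1.1, 0.2]
grip_width: 0.0001
t 20.23 tcp [0.6048 0.3689 0.2266] ch [ 12.1 211.4 226.6] yaw -0.275 tilt [ 0.054 -0.013 -0.998] F [ 0.5 -1.1  0.2] w 0.0001
```

View pics/c31.png

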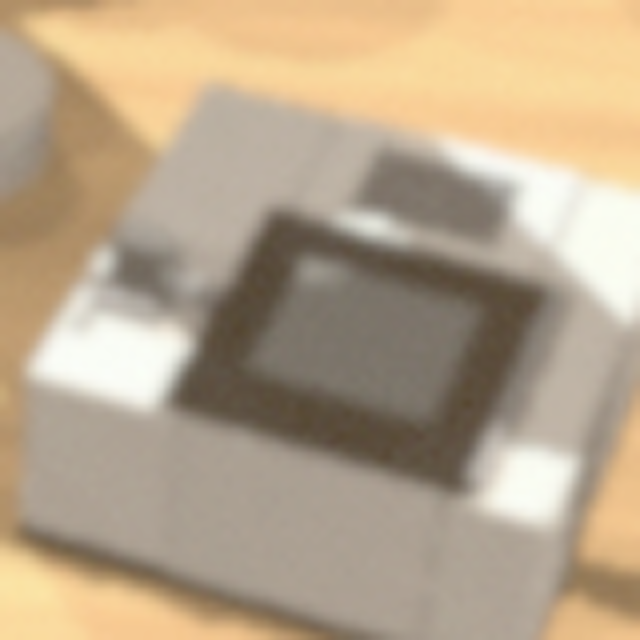

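View pics/c32.png

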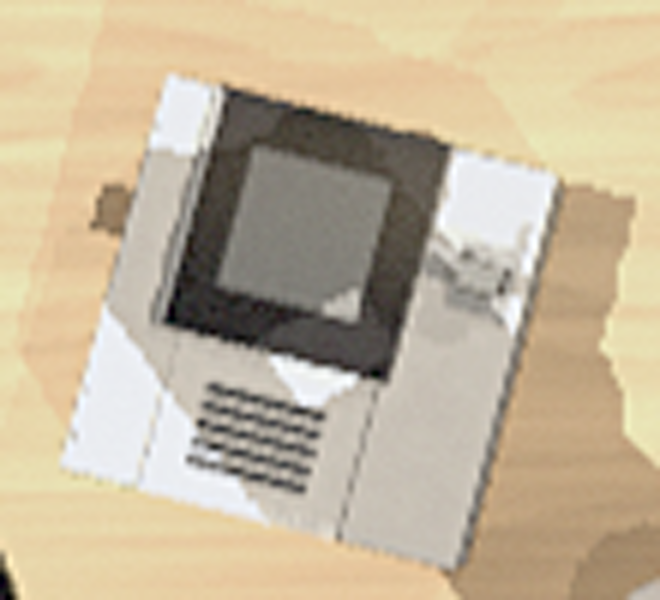

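View pics/full22s.png

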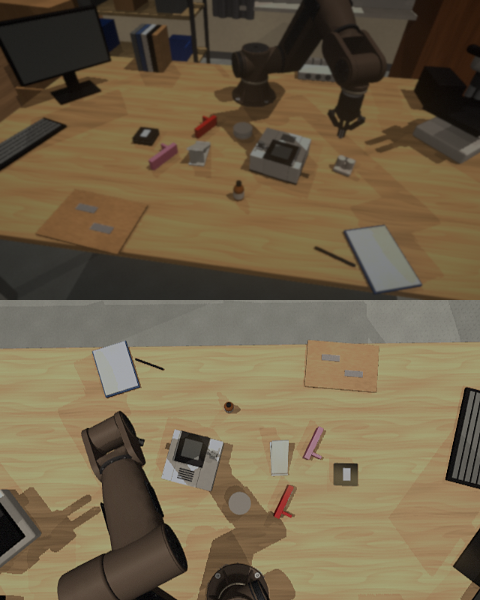

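Run:
```python
from h import *
def z(c,x0,y0,w_,h_,k):
    im=c['pixels'][:,:,::-1][y0:y0+h_,x0:x0+w_].astype(float); im=np.clip(255*(im/im.max())**.8,0,255).astype(np.uint8)
    return cv2.resize(im,None,fx=k,fy=k,interpolation=cv2.INTER_NEAREST)
a=[z(load('top0'),270,190,28,28,9),z(load('top18'),270,190,28,28,9),z(load('top22'),270,190,28,28,9)]
b=[z(load('scene0'),330,175,28,28,9),z(load('scene18'),330,175,28,28,9),z(load('scene22'),330,175,28,28,9)]
cv2.imwrite('pics/c33.png',np.vstack([np.hstack(a),np.hstack(b)]))
```

```text
(no output)
```

View pics/c33.png

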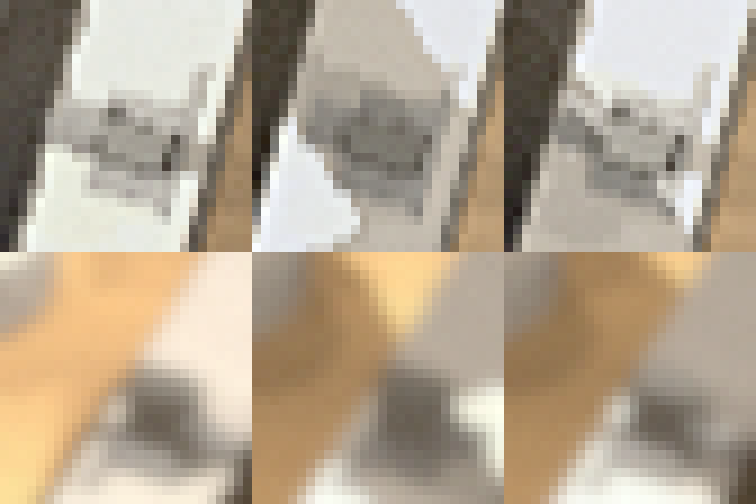

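Run:
```python
from h import *
a,b=load('top0')['pixels'].astype(int),load('top22')['pixels'].astype(int)
for n,(x,y) in dict(bottle=(305,143),dishes=(320,270),slidebox=(461,233),joystick=(172,220)).items():
    A=a[y-20:y+20,x-20:x+20].mean(2);B=b[y-20:y+20,x-20:x+20].mean(2)
    print(n,cv2.phaseCorrelate(A,B)[0])
print(bot.close_job());
```

```text
bottle (0.051885180539890996, 0.04607068358221866)
dishes (0.47766298397970886, -0.4109918694344401)
slidebox (-0.021342775108585954, -0.12438707080671207)
joystick (16.46644667713659, -10.482268409470485)
the job is handed in; nothing more can be done
None
```

Run:
```python
from h import *
a,b=load('scene0')['pixels'].astype(float),load('scene22')['pixels'].astype(float)
A=a[203:240,438:480].mean(2);B=b[203:240,438:480].mean(2)
print(cv2.phaseCorrelate(A,B))
im=lambda x:cv2.resize(np.clip(x[195:245,430:490,::-1]*2,0,255).astype(np.uint8),None,fx=6,fy=6)
cv2.imwrite('pics/c34.png',np.hstack([im(a),im(b)]))
```

```text
((0.4867376247598294, -0.015403724900785676), 1.0339838047766847)
```

View pics/c34.png

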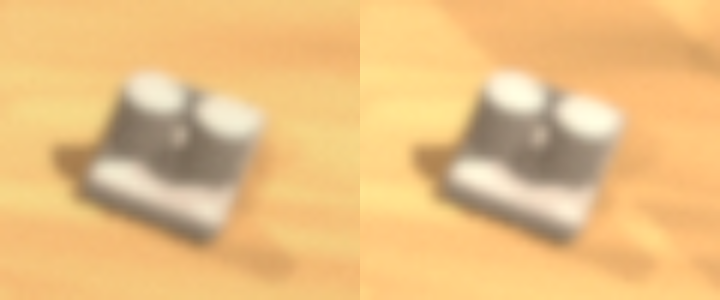

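The job is done and handed in at about 20 s, with no verdict reported.

I slid the latch aside and the cover sprang open. I then took the grey tray by its fin, tilted it in under the roof, and let it turn in the grip until it lay flat. I released it and pushed the cover shut; pressing on it gave 16 N against a hard stop.

**Last checks**
- **Tray:** before the cover was shut, it lay in the chamber with its slides up, aligned and apparently level. Its centre was at about chamber x +7 to +9 mm, y +7 mm. Height and level come from the known sizes and one top view, because the closed cover now hides the tray.
- **Cover and latch:** both lie where they did at the start in both views, so the cover reads as shut and the latch as at rest.
- **Robot:** it was clear of everything, at about 0.23 m height, with the contact force near zero.
- **Bystanders:** the bottle, dishes and slide box show under 1 pixel of shift.

**One check disagreed:** the top-view comparison for the joystick gave about 20 pixels of shift, because the arm was hiding it. I checked it after the hand-in in the scene view, which shows it unmoved (0.5 pixel).

**A known limit:** the scene and top views disagreed on the chamber's y position by about 4 mm, which stayed within the margins I used.

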